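# Lay the ski rest down against the batten

## Robot

A 7-joint arm with a two-finger parallel gripper is mounted at the origin on the work surface. World frame = base frame: x ahead of the robot, y to its left, z up, the work surface at z = 0. Lengths are in mm, angles in rad, forces in N, time in s.
With the tool pointing down it reaches from about 400 to 875 mm from the base axis. Payload 4.4 kg.
Tool frame: the origin (TCP) lies midway between the tips of the shut fingers; the grasp point (between the pads) lies 19 mm behind it; x points along the fingers, z is the direction in which the jaws open and shut, and the axes are right-handed (so a half turn about x gives the same grasp; the last joint's range is limited). The gripper opens to 85 mm and grips with 20 to 120 N. Pads are 22 mm wide; open, the fingers measure 114 mm over their backs; the gripper's body (76 mm by 85 mm) begins 54 mm behind the grasp point. The pads swing forward as they close: fully open they stand 13 mm farther back than shut.
Start: joints at [1.151, 0.628, 0.038, 1.517, -0.027, 0.996, -0.02], TCP at [225.23, -609.745, 231.313] pointing down, gripper open.
Joint ranges: [-3.06, 3.06], [-0.37, 2.12], [-1.25, 1.32], [0.18, 2.47], [-1.1, 4.24], [0.23, 1.98], [-2.94, 2.94]. Speed limits (rad/s): [2.57, 2.57, 3.14, 3.14, 3.14, 3.14, 3.14].

## Interface

Orientations are given as [roll, pitch, yaw] about the fixed x, y, z axes, in that order (R = Rz(yaw) Ry(pitch) Rx(roll)).
In Python, from cell import ctrl gives the robot as it stands. The module is installed in compiled form; this text tells all that it offers.
- The arm moves only by the tool servo_tool, never from a script. Its argument "rows" is a list of rows, each an object of numbers: "dx", "dy", "dz": the shift along the tool's x, y, z in units of 750 mm (1.0 is 750 mm); "wx", "wy", "wz": the turn, a rotation vector about the tool's x, y, z in units of 6 degrees (1.0 is 6 degrees); "fingers": the closure, from 0 (fully open) to 1 (shut). In form: [{"dx": .., "dy": .., "dz": .., "wx": .., "wy": .., "wz": .., "fingers": ..}, ...]. A call has 1 to 5 rows; each row shifts and turns the commanded pose from where the row before left it, along the tool's axes as they then stand; what a row does not reach is not made up. A row lasts 1/8 s, in which the tool goes at most 62.5 mm and 10.7 degrees, less where a joint would pass 70% of its speed; a pose out of reach is approached as far as the arm can. A call with a number of a shift or a turn outside -1 to 1 is refused whole. A call with a gripper value outside its range is refused whole. The fingers move at their own pace and stop on an object; the grip force is fixed at half the most. Time passes only in rows, so rows that do not move let the fingers close. It gives the time, the measured TCP pose, the force and the opening at its end, in the units of the state.
- ctrl.read_state(): the state, without advancing time (a new reading comes with each control period).
- ctrl.get_image(name): name is "scene" or "side" or "wrist"; returns the picture (384x512x3 uint8, red, green, blue); there is no depth.
- ctrl.camera_info(name): a dict with "fovy" (degrees; the focal length in pixels is half the picture's height over the tangent of half this angle, whatever the lens; pixels are square), "cx", "cy" (the principal point, pixels), "R" (3x3) and "t" (3): a world point X has camera coordinates R X + t. Camera axes: x right, y down, z forward; pixel columns grow to the right and rows downward; lengths in mm; the calibration is good to about 2 mm. A picture is of the moment at which its call begins: read the wrist's pose just before it. camera_info takes no time and is no camera call; for the wrist camera it gives the pose at the moment of the call.
- ctrl.finish_job(): hands the job in, once; it reports no verdict.
Trained networks look in the newest picture that a camera, given by its name, has taken for a name from the list of things; names that differ only in an ending like _2 or _b are one class to them, and where a whole thing is asked for, a point or a joint stands for the part that bears it (a point fixed in the world has none). Each returns a list of dicts, best first, with "conf" (0 to 1); they miss things now and then, are a little off and sometimes report something else, mostly with a low value. They report only what shows in the picture. A call takes as long as a camera call. They do not tell look-alikes from the thing itself.
- ctrl.search_frame(label, camera): "extent" ([centre column, centre row, width, height] in pixels, round what is visible of it).
- ctrl.silhouettes(label, camera): "region" (384x512 bool, what is visible of it) and "extent" ([centre column, centre row, width, height] in pixels, round what is visible of it).
- ctrl.mark_of(label, camera): "point" ([column, row] in pixels: a listed point, or the origin of a listed thing).
The state is a dict: "clock": time; "qpos": joint angles; "qd": joint speeds; "tau": joint torques, N m; "eef_pos": TCP position; "tool_rot": TCP orientation; "force": force on the tool from outside, world axes, zero at the start; "torque": the same for the moment, N m; "width": finger opening in mm.
Only numpy, scipy, OpenCV 4.12 (cv2) and the standard library are available. Lean on these libraries where they do the work, as an engineer would, in place of code of your own. Each camera call takes 0.05 s, during which the arm holds its last target.

## Task

The tall ski rest could be blown over by the wind, so stow it lying down: tip it over away from the wooden batten and let it down gently onto its side, with a finger in its fork taking its weight all the way so that it never drops. Then push it back along the bench until the underside of its foot is flush against the batten. Just push and steady it with light fingers: do not pinch it, lift it or carry it, and leave everything else where it stands.

Things in the scene. Friction and masses are not known exactly. Their poses are not given: they have to be found in the camera images.
- rest: The ski rest: loose tall aluminium bracket, 205 mm high, 0.4 to 0.65 kg, upright at the start. Origin: centre of its foot's underside; z axis from foot up to fork, y axis towards the batten (within 0.12 rad), x along the batten. Foot 70 (x) by 84 (y) by 16 mm, post 40 by 40 mm, U-shaped fork on top. Laid down it rests on its -y side: foot edge and one prong on the bench, y axis up.
- fork (a point): Centre of the floor of the fork, on the rest's axis, 165 mm above the foot's underside. The fork is open above and at both x ends: two prongs 60 (x) by 12 (y) by 40 mm high, tips at z = 205 mm, 60 mm (y) apart. Closed fingers fit in between with room to tilt: they push the -y prong to start the tipping, then carry the +y prong from below as it goes down.
- toe (a point): Middle of the foot's lower edge away from the batten (0, -42, 0 mm in the rest's frame). The rest tips about this edge, which stays on the bench. Beyond about 0.37 rad it goes over by itself; falling freely through more than about the last 10 degrees is too hard a landing.
- batten: The stop: a wooden batten screwed to the bench, 300 mm long (its x axis), 30 mm wide (y), 25 mm high. Origin: centre of its underside. The rest stands on its -y side and is pushed in the +y direction, flush against the face at y = -15 mm.
- cup: Bystander: paper cup, 80 mm across, 95 mm high. Origin: centre of its underside.
- can: Bystander: drinks can, 66 mm across, 115 mm high. Origin: centre of its underside.
- wax: Bystander: block of wax, 45 by 90 by 22 mm. Origin: centre of its underside.
- brush: Bystander: wooden hand brush, bristles down, 55 by 130 by 38 mm. Origin: centre of its underside.
- guide: Bystander: plastic edge-file guide, 50 by 90 by 42 mm. Origin: centre of its underside.
- cork: Bystander: cork block, 50 by 70 by 35 mm, behind the batten. Origin: centre of its underside.
- driver: Bystander: screwdriver, about 200 mm long, lying.
There are look-alikes about, which are no part of the job. What is shaped like the rest but blue or purple is not meant.

How it is judged:
By the outcome, as a careful person would: the job done as asked, in the order asked, and still so for the second after the job is handed in, with the robot touching nothing.
It also fails if it takes over 58 s, if anything falls off the work surface, if the arm or the gripper's body presses on something with over 40 N, if the wrist force passes 120 N, or if a joint passes its speed limit or range.

## Working session

There is one attempt and no reset: what is moved stays moved. The work goes in short steps, Python scripts to look and compute and a tool call to move; the robot and the scene stay as the last step left them, time stands still between calls to the robot, and variables do not carry over. Pictures are saved under pics/ and viewed, and the job is handed in when it is done.

Besides the shell and the picture viewer there is one more tool, called after "Request:" as name([rows], argument=value, ...), one row to a line, values as JSON. servo_tool: Moves the arm, as the interface text tells. Its arguments: {"type":"object","properties":{"rows":{"type":"array"}},"required":["rows"]}

```bash
mkdir -p pics; ls
python3 - <<'E'
from cell import ctrl
import cv2
s=ctrl.read_state()
print({k:(v if not hasattr(v,'round') else v) for k,v in s.items()})
for n in ["scene","side"]:
    im=ctrl.get_image(n); cv2.imwrite(f"pics/{n}0.png",cv2.cvtColor(im,cv2.COLOR_RGB2BGR))
    print(n,ctrl.camera_info(n))
    for l in ["rest","fork","toe","batten"]:
        print(l,[(round(d['conf'],2),[round(float(x)) for x in d['point']]) for d in ctrl.mark_of(l,n)])
E
```

```text
pics
{'clock': 0.0, 'qpos': array([ 1.15117769,  0.62933972,  0.03849499,  1.51835476, -0.02702627,
        0.9962746 , -0.01997917]), 'qd': array([-3.10989386e-04, -1.77388901e-03,  3.85374481e-04, -3.48744201e-05,
        1.83360466e-03,  1.00367192e-03, -1.52942426e-03]), 'tau': array([ 9.69067855e-05, -5.63397968e+01,  1.22665387e+00, -1.93443918e+01,
        1.11046125e-02,  1.05609815e-02,  1.54138445e-05]), 'eef_pos': array([ 225.00846151, -609.1638198 ,  230.39842738]), 'tool_rot': array([-3.12388189,  1.56893937,  1.94228966]), 'force': array([ 0.38965122, -0.36122084, -0.03645785]), 'torque': array([-0.00934057,  0.02496114, -0.01283641]), 'width': 85.28299979471814}
scene {'fovy': 56.56789330757263, 'cx': 253.3206163235903, 'cy': 195.88289865725628, 'R': array([[ 0.58480729,  0.81098144, -0.01759381],
       [ 0.49828724, -0.37626598, -0.78111058],
       [-0.64008613,  0.44803239, -0.62414479]]), 't': array([-273.76175414, -179.29347881, 1264.21255878])}
rest [(0.86, [221, 214]), (0.82, [265, 187]), (0.72, [277, 157])]
fork [(0.84, [274, 110]), (0.82, [313, 161]), (0.73, [266, 138]), (0.6, [216, 161]), (0.56, [294, 219])]
toe [(0.96, [280, 184]), (0.89, [294, 216]), (0.87, [268, 164]), (0.79, [210, 212])]
batten [(0.85, [335, 200]), (0.39, [204, 286])]
side {'fovy': 53.506457387266835, 'cx': 255.17448353717344, 'cy': 183.11934699696567, 'R': array([[-0.98770415, -0.15622867,  0.00575466],
       [-0.10397824,  0.62898936, -0.77042904],
       [ 0.11674348, -0.76155432, -0.63749978]]), 't': array([ 496.55668374,  186.99611519, 1110.41047417])}
rest [(0.81, [289, 215]), (0.76, [289, 262]), (0.67, [237, 260])]
fork [(0.84, [296, 221]), (0.59, [291, 176]), (0.58, [235, 221]), (0.57, [340, 268])]
toe [(0.96, [237, 249]), (0.93, [281, 272]), (0.62, [273, 324]), (0.57, [329, 289])]
batten []
```

View pics/scene0.png

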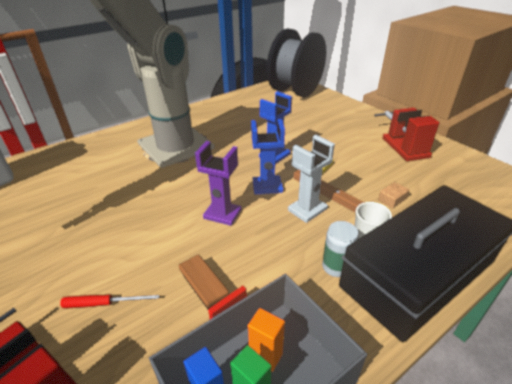

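View pics/side0.png

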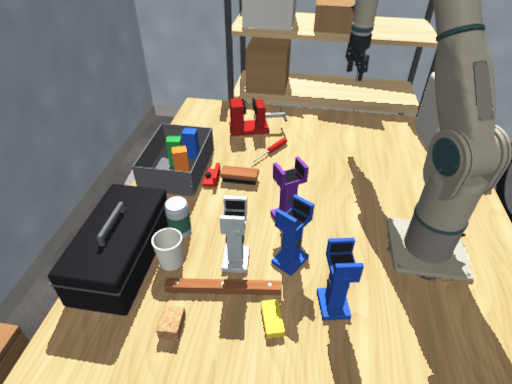

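The candidates for the rest are purple (scene 218,190), blue (268,160 and 280,110) and aluminium grey (scene 309,180; side 235,235). Only the grey one is neither blue nor purple, and it stands in front of the batten. I'll confirm that in enlarged crops.

```bash
cat > h.py <<'E'
import numpy as np, cv2
from cell import ctrl
from scipy.optimize import least_squares
def K(ci):
    f=192/np.tan(np.radians(ci['fovy'])/2); return f,ci['cx'],ci['cy']
def proj(ci,X):
    f,cx,cy=K(ci); c=np.atleast_2d(X)@ci['R'].T+ci['t']
    return np.c_[cx+f*c[:,0]/c[:,2], cy+f*c[:,1]/c[:,2]]
def ray(ci,p):
    f,cx,cy=K(ci); d=ci['R'].T@np.array([(p[0]-cx)/f,(p[1]-cy)/f,1]); return -ci['R'].T@ci['t'], d/np.linalg.norm(d)
def onz(ci,p,z=0):
    o,d=ray(ci,p); return o+d*(z-o[2])/d[2]
def tri(c1,p1,c2,p2):
    o1,d1=ray(c1,p1);o2,d2=ray(c2,p2)
    A=np.c_[d1,-d2]; s=np.linalg.lstsq(A,o2-o1,rcond=None)[0]
    a=o1+s[0]*d1;b=o2+s[1]*d2
    return (a+b)/2,np.linalg.norm(a-b)
E
python3 - <<'E'
from h import *
S=ctrl.camera_info('scene');D=ctrl.camera_info('side')
a=cv2.imread('pics/scene0.png')[125:235,270:410]; b=cv2.imread('pics/side0.png')[185:305,150:300]
cv2.imwrite('pics/c1.png',cv2.resize(a,None,fx=5.6,fy=5.4,interpolation=cv2.INTER_CUBIC)); cv2.imwrite('pics/c2.png',cv2.resize(b,None,fx=5,fy=5,interpolation=cv2.INTER_CUBIC))
print('fork',tri(S,(313,161),D,(235,221)))
print('toe',tri(S,(294,216),D,(237,249)), onz(S,(294,216)),onz(D,(237,249)))
print('rest',onz(D,(237,260)))
for n in ["scene","side"]:
    ctrl.get_image(n)
    for l in ["batten","cup","can","wax","brush","guide","cork","driver"]:
        r=ctrl.mark_of(l,n); ci=ctrl.camera_info(n)
        print(n,l,[(round(d['conf'],2),[round(float(x)) for x in d['point']],onz(ci,d['point']).round()[:2]) for d in r[:2]])
E
```

```text
fork (array([534.69883461, 137.03195654, 156.86369574]), np.float64(1.7474791468666744))
toe (array([537.75081966,  90.06220274,  -1.82985928]), np.float64(9.179529416606517)) [534.47662302  87.27392873   0.        ] [540.92039293  94.968669     0.        ]
rest [533.19975898 134.34516002   0.        ]
scene batten [(0.81, [336, 198], array([547., 233.]))]
scene cup [(0.8, [364, 242], array([711., 163.]))]
scene can [(0.94, [336, 268], array([728.,  47.])), (0.56, [109, 301], array([ 504., -405.]))]
scene wax [(0.51, [319, 165], array([396., 314.]))]
scene brush [(0.78, [204, 286], array([ 590., -222.])), (0.41, [306, 208], array([531., 135.]))]
scene guide [(0.67, [233, 313], array([ 684., -208.]))]
scene cork [(0.61, [392, 198], array([643., 360.]))]
scene driver [(0.81, [109, 306], array([ 515., -408.]))]
side batten [(0.9, [221, 289], array([555., 235.]))]
side cup [(0.6, [170, 264], array([714., 179.]))]
side can [(0.81, [180, 235], array([720.,  70.]))]
side wax [(0.7, [272, 320], array([414., 302.]))]
side brush [(0.81, [238, 178], array([ 599., -225.]))]
side guide [(0.84, [208, 175], array([ 711., -227.])), (0.69, [239, 180], array([ 595., -219.]))]
side cork [(0.57, [170, 326], array([653., 356.]))]
side driver [(0.66, [268, 153], array([ 516., -399.])), (0.59, [238, 247], array([538.,  88.]))]
```

View pics/c1.png

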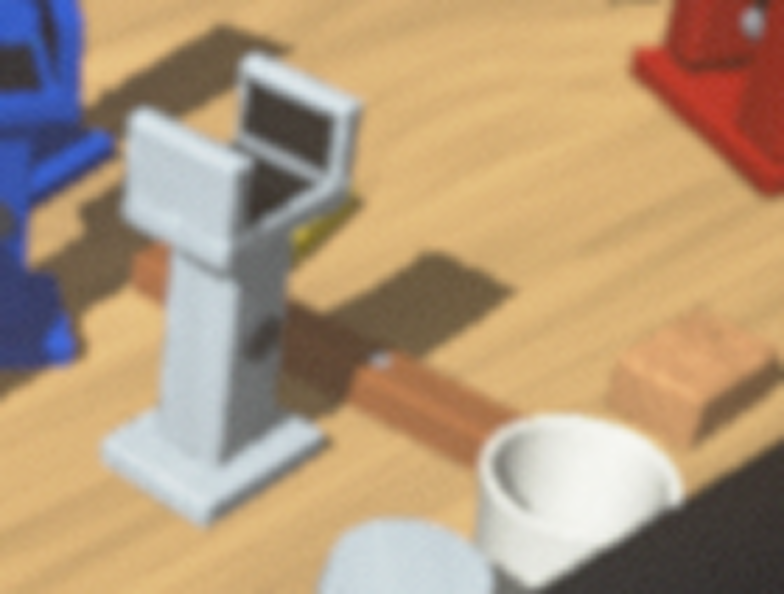

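View pics/c2.png

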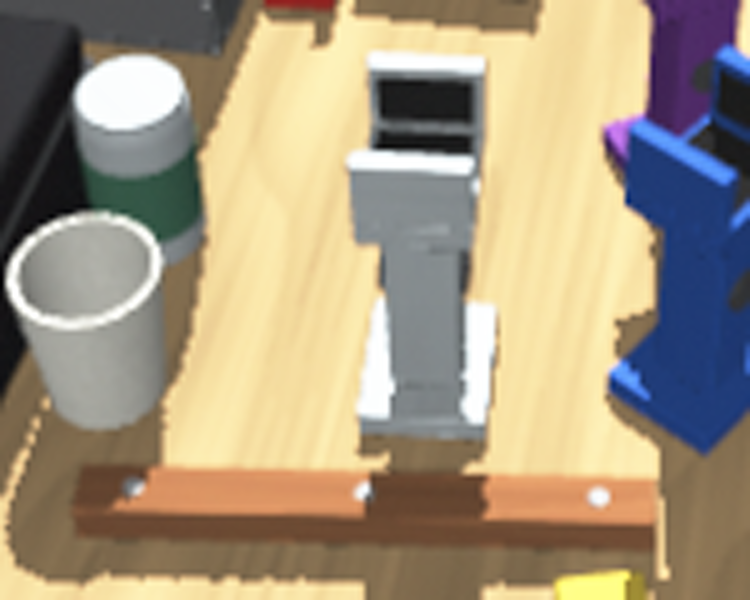

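```bash
cat > fit.py <<'E'
from h import *
S=ctrl.camera_info('scene');D=ctrl.camera_info('side')
c1=lambda u,v:(270+u/5.6-.4,125+v/5.4-.4); c2=lambda u,v:(150+u/5-.4,185+v/5-.4)
rest=[(S,c1(205,523),(35,-42,0)),(S,c1(103,462),(-35,-42,0)),(S,c1(325,447),(35,42,0)),(S,c1(128,112),(-30,-42,205)),(S,c1(358,105),(30,42,205)),
(D,c2(358,432),(35,42,0)),(D,c2(487,437),(-35,42,0)),(D,c2(375,300),(35,-42,16)),(D,c2(496,304),(-35,-42,16)),(D,c2(350,156),(30,42,205)),(D,c2(475,162),(-30,42,205)),(D,c2(370,55),(30,-42,205)),(D,c2(484,59),(-30,-42,205))]
bat=[(D,c2(78,468),(150,-15,25)),(D,c2(655,480),(-150,-15,25)),(D,c2(75,515),(150,15,25)),(D,c2(654,524),(-150,15,25)),(D,c2(76,536),(150,15,0)),(D,c2(652,550),(-150,15,0)),(S,c1(133,255),(-150,-15,25)),(S,c1(133,288),(-150,-15,0))]
def fit(kp,x0):
    def P(p,q):
        c,s=np.cos(p[2]),np.sin(p[2]); q=np.array(q,float)
        return np.array([p[0]+c*q[0]-s*q[1],p[1]+s*q[0]+c*q[1],q[2]])
    f=lambda p:np.concatenate([proj(ci,P(p,q))[0]-px for ci,px,q in kp])
    r=least_squares(f,x0,loss='soft_l1',x_scale=[1,1,.01]); print(r.x.round(3)); print(f(r.x).reshape(-1,2).round(1).tolist())
    return r.x
fit(rest,[533,134,0]); fit(bat,[550,234,0])
fit([k for k in rest if k[0] is S],[533,134,0]);fit([k for k in rest if k[0] is D],[533,134,0])
E
python3 fit.py
```

```text
[5.36564e+02 1.33765e+02 1.03000e-01]
[[0.5, 1.7], [-0.5, 0.2], [-0.5, 1.5], [0.2, 0.9], [1.5, -0.9], [0.5, 0.3], [0.2, 0.5], [0.3, -0.6], [0.4, -0.3], [-0.2, 2.1], [-0.1, 1.9], [-0.0, -0.9], [0.6, -0.8]]
[5.50597e+02 2.34429e+02 1.40000e-01]
[[0.4, -0.7], [0.1, -1.1], [-1.3, -0.4], [0.7, -0.0], [-0.1, 1.2], [0.7, 0.5], [0.7, 0.2], [0.3, 0.8]]
[5.33454e+02 1.35723e+02 1.06000e-01]
[[0.3, 0.7], [-0.7, -0.7], [-0.8, 0.6], [-0.0, 0.1], [1.1, -1.7]]
[5.37218e+02 1.33305e+02 1.10000e-01]
[[0.4, 0.2], [0.1, 0.2], [0.0, -0.7], [0.1, -0.5], [-0.3, 2.0], [-0.2, 1.7], [-0.4, -1.0], [0.2, -1.0]]
```

Run:
```python
from h import *
S=ctrl.camera_info('scene');D=ctrl.camera_info('side')
print('fork pts: purple',tri(S,(216,161),D,(291,176)),'blue1',tri(S,(266,138),D,(296,221)),'blue2',tri(S,(274,110),D,(340,268)))
print('toe purple',onz(S,(210,212)),onz(D,(281,222)));print('rest purple',onz(S,(221,214)),onz(D,(289,215)));print('rest blue1',onz(S,(265,187)),onz(D,(289,262)))
print(proj(S,[[0,0,0],[536,134,0]]), 'cam pos',[-c['R'].T@c['t'] for c in (S,D)])
W=ctrl.camera_info('wrist');print(W)
im=ctrl.get_image('wrist');cv2.imwrite('pics/w0.png',im[:,:,::-1])
```

```text
fork pts: purple (array([406.68107991, -61.75585053, 166.55862795]), np.float64(5.715384088901553)) blue1 (array([379.4703086 , 111.80767472, 159.23178401]), np.float64(3.6059163884024557)) blue2 (array([265.46136011, 236.96623699, 158.59788224]), np.float64(17.242870179569977))
toe purple [383.79056468 -85.90608894   0.        ] [426.71128904 -34.22285989   0.        ]
rest purple [409.05948927 -66.05939416   0.        ] [404.85783323 -69.28493469   0.        ]
rest blue1 [384.57683794 103.2012849    0.        ] [388.24451727 117.87611327   0.        ]
[[176.05175706 145.27757351]
 [307.27745993 209.47292851]] cam pos [array([1058.64245053, -411.85451101,  644.18713667]), array([380.26143547, 805.59571934, 849.09615833])]
{'fovy': 67.86015392352343, 'cx': 257.62358611173477, 'cy': 190.41865997069243, 'R': array([[ 3.46821020e-01, -9.37931071e-01,  6.97921986e-04],
       [-8.96808042e-01, -3.31396756e-01,  2.93106681e-01],
       [-2.74682574e-01, -1.02281460e-01, -9.56079488e-01]]), 't': array([-649.72039475,  -38.24105679,  379.35571953])}
```

View pics/w0.png

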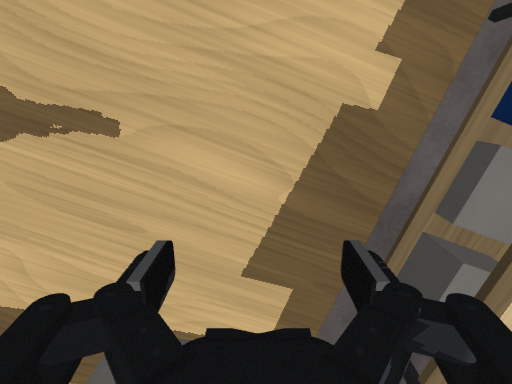

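```bash
cat >> h.py <<'E'
from scipy.spatial.transform import Rotation as Ro
import json
def st(log=True):
    s=ctrl.read_state(); R=Ro.from_euler('xyz',s['tool_rot']).as_matrix()
    if log: open('log.jsonl','a').write(json.dumps(dict(q=list(map(float,s['qpos'])),p=list(map(float,s['eef_pos'])),r=list(map(float,s['tool_rot']))))+'\n')
    return s,R
def show():
    s,R=st(); np.set_printoptions(suppress=True,linewidth=150)
    print('t',round(s['clock'],3),'q',s['qpos'].round(3),'p',s['eef_pos'].round(1),'F',s['force'].round(1),'T',s['torque'].round(2),'w',round(s['width'],1)); print(R.round(3).tolist())
    return s,R
def plan(p1,R1,p0=None,R0=None,n=1):
    """total shift in tool units / turn units from current"""
    s,R=st(False); p0=s['eef_pos'] if p0 is None else p0; R0=R if R0 is None else R0
    return (R0.T@(np.array(p1)-p0)/750).round(4),(Ro.from_matrix(R0.T@R1).as_rotvec(degrees=True)/6).round(3)
E
python3 - <<'E'
from h import *
s,R=show()
W=ctrl.camera_info('wrist'); c=-W['R'].T@W['t']; print('cam in tool',R.T@(c-s['eef_pos']),'cam z in tool',R.T@W['R'][2])
S=ctrl.camera_info('scene');D=ctrl.camera_info('side')
for p in [(182,262),(198,256),(228,298),(213,308)]: print(onz(S,p,38))
E
```

```text
t 1.45 q [ 1.151  0.628  0.038  1.517 -0.027  0.996 -0.02 ] p [ 225.2 -609.8  231.3] F [0.8 0.9 0.8] T [ 0.02  0.06 -0.03] w 85.4
[[0.0, 0.938, 0.346], [-0.0, 0.346, -0.938], [-1.0, 0.0, 0.0]]
cam in tool [-143.01789955   74.85656578   -0.58603187] cam z in tool [ 0.95606819 -0.2931434   0.00074339]
[ 532.22609873 -240.60619088   38.        ]
[ 537.96036867 -203.43146767   38.        ]
[ 672.64345741 -209.3221573    38.        ]
[ 674.6340059  -245.44755472   38.        ]
```

Request:
servo_tool([
  {"dx":-0.08,"fingers":1},
  {"dx":-0.08,"fingers":1},
  {"dx":-0.06,"wx":-1,"fingers":1},
])

```text
schema error: expected keys dx, dy, dz, wx, wy, wz, fingers
```

Run:
```python
from h import *
show()
```

```text
t 1.45 q [ 1.151  0.628  0.038  1.517 -0.027  0.996 -0.02 ] p [ 225.2 -609.8  231.3] F [0.8 0.9 0.8] T [ 0.02  0.06 -0.03] w 85.4
[[0.0, 0.938, 0.346], [-0.0, 0.346, -0.938], [-1.0, 0.0, 0.0]]
```

Request:
servo_tool([
  {"dx":-0.08,"dy":0,"dz":0,"wx":0,"wy":0,"wz":0,"fingers":1},
  {"dx":-0.08,"dy":0.04,"dz":-0.002,"wx":-0.45,"wy":0,"wz":0,"fingers":1},
  {"dx":-0.03,"dy":0.08,"dz":-0.004,"wx":-0.9,"wy":0,"wz":0,"fingers":1},
  {"dx":0,"dy":0.08,"dz":-0.004,"wx":-0.9,"wy":0,"wz":0,"fingers":1},
  {"dx":0,"dy":0.08,"dz":-0.004,"wx":-0.9,"wy":0,"wz":0,"fingers":1},
])

```text
clock: 2.08
eef_pos: [404.8, -505.4, 369.5]
tool_rot: [0.117, 1.57, -0.767]
force: [0.5, -0.5, -0.6]
width: 0.4
```

Run:
```python
from h import *
show()
```

```text
t 2.075 q [ 0.885  0.521 -0.057  1.318  0.03   1.302 -0.057] p [ 404.8 -505.4  369.5] F [ 0.5 -0.5 -0.6] T [-0.06 -0.02  0.03] w 0.4
[[0.001, 0.774, 0.634], [-0.001, 0.634, -0.774], [-1.0, 0.0, 0.001]]
```

Request:
servo_tool([
  {"dx":0,"dy":0.08,"dz":-0.01,"wx":-0.9,"wy":0,"wz":0.5,"fingers":1},
  {"dx":0,"dy":0.08,"dz":-0.01,"wx":-0.9,"wy":0,"wz":0.5,"fingers":1},
  {"dx":0,"dy":0.08,"dz":-0.01,"wx":-0.9,"wy":0,"wz":0.5,"fingers":1},
  {"dx":0,"dy":0.08,"dz":-0.01,"wx":-0.9,"wy":0,"wz":0.5,"fingers":1},
  {"dx":0,"dy":0.08,"dz":-0.01,"wx":-0.9,"wy":0,"wz":0.5,"fingers":1},
])

```text
clock: 2.7
eef_pos: [565.0, -254.6, 399.5]
tool_rot: [1.333, 1.31, 0.923]
force: [-0.3, 0.8, -0.9]
width: 0.1
```

Run:
```python
from h import *
show()
```

```text
t 2.7 q [ 0.709  0.452 -0.301  1.402 -0.132  1.253  0.068] p [ 565.  -254.6  399.5] F [-0.3  0.8 -0.9] T [-0.18  0.14 -0.01] w 0.1
[[0.156, 0.379, 0.912], [0.206, 0.891, -0.405], [-0.966, 0.251, 0.061]]
```

```bash
cat > kin.py <<'E'
from h import *
import itertools
L=[json.loads(l) for l in open('log.jsonl')]
def rot(ax,a):
    return Ro.from_euler(ax,a).as_matrix()
# default tool down axes at sum=pi: handled by const tool rot T0
def fk(prm,sg,q):
    o1,o7,h,a,b,c,e1,e2,ty=prm
    R=rot('z',sg[0]*q[0]+o1); p=np.array([0,0,h],float)
    R=R@rot('y',q[1])@rot('z',sg[1]*q[2]); p=p+R@np.array([e1,0,a])
    R=R@rot('y',q[3]); p=p+R@np.array([e2,0,0])
    R=R@rot('z',sg[2]*q[4]); p=p+R@np.array([0,0,b])
    R=R@rot('y',q[5])@rot('z',sg[3]*q[6]+o7); p=p+R@np.array([0,ty*0,c])
    # tool x = z axis of flange
    Rt=R@np.array([[0,1,0],[0,0,1],[1,0,0]]).astype(float)
    return p,Rt
def res(prm,sg):
    out=[]
    for l in L:
        p,R=fk(prm,sg,l['q']); Rm=Ro.from_euler('xyz',l['r']).as_matrix()
        out+=list((p-l['p'])/1.0)+list(Ro.from_matrix(R.T@Rm).as_rotvec()*300)
    return np.array(out+list((np.array(prm)-[0,0,330,320,320,250,0,0,0])*np.array([0,0,1,1,1,1,1,1,1])*.01))
def fitk():
    best=None
    for sg in itertools.product([-1],[1,-1],[1,-1],[1,-1]):
        for o7 in (0,np.pi/2,np.pi,-np.pi/2):
            r=least_squares(res,[0,o7,330,320,320,250,0,0,0],args=(sg,))
            if best is None or r.cost<best[0]: best=(r.cost,sg,r.x)
    return best
if __name__=='__main__':
    b=fitk(); print(b); print(res(b[2],b[1]).round(1))
    json.dump([list(b[1]),list(b[2])],open('kin.json','w'))
E
python3 kin.py
```

```text
(np.float64(12.90830047083455), (-1, -1, -1, -1), array([-4.30444266e-02,  1.52811600e+00,  3.16749946e+02,  5.96445866e+02,
        3.80910218e+02,  3.59449973e+02, -1.61597449e+01,  1.34350647e+01,
        0.00000000e+00]))
[ 0.6  0.4 -0.3 -0.1  0.   0.   0.6  0.4 -0.3 -0.1  0.   0.  -0.9  0.1
 -0.7 -0.1  0.   0.   0.6 -0.8  1.3  0.3  3.2  0.9 -0.   0.  -0.1  2.8
  0.6  1.1 -0.2  0.1  0. ]
```

```bash
cat >> h.py <<'E'
def Rtool(yaw,phi):
    """tool z along (cos yaw, sin yaw,0); tool x from down tilted by phi towards +90deg-left of z"""
    z=np.array([np.cos(yaw),np.sin(yaw),0]); l=np.array([-np.sin(yaw),np.cos(yaw),0])
    x=np.cos(phi)*np.array([0,0,-1])+np.sin(phi)*l
    return np.c_[x,np.cross(z,x),z]
def rows(p1,R1,n,p0=None,R0=None):
    s,R=st(False); p0=s['eef_pos'] if p0 is None else p0; R0=R if R0 is None else R0
    w=Ro.from_matrix(R0.T@R1).as_rotvec(); out=[]
    p1=np.array(p1,float)
    for k in range(n):
        Rk=R0@Ro.from_rotvec(w*k/n).as_matrix()
        out.append(np.r_[(Rk.T@(p1-p0)/n/750),w/n*180/np.pi/6].round(4).tolist())
    for o in out: print(o)
    return out
E
python3 - <<'E'
from h import *
rows([540,-100,350],Rtool(.1,np.radians(55)),10)
E
```

```text
[0.0101, 0.0154, -0.0118, -0.3818, 0.3357, 0.6737]
[0.0116, 0.0151, -0.0108, -0.3818, 0.3357, 0.6737]
[0.013, 0.0147, -0.0098, -0.3818, 0.3357, 0.6737]
[0.0143, 0.0141, -0.0087, -0.3818, 0.3357, 0.6737]
[0.0156, 0.0133, -0.0076, -0.3818, 0.3357, 0.6737]
[0.0167, 0.0125, -0.0066, -0.3818, 0.3357, 0.6737]
[0.0178, 0.0115, -0.0055, -0.3818, 0.3357, 0.6737]
[0.0188, 0.0104, -0.0044, -0.3818, 0.3357, 0.6737]
[0.0196, 0.0092, -0.0033, -0.3818, 0.3357, 0.6737]
[0.0203, 0.0079, -0.0023, -0.3818, 0.3357, 0.6737]
```

Request:
servo_tool([
  {"dx":0.011,"dy":0.015,"dz":-0.011,"wx":-0.38,"wy":0.34,"wz":0.67,"fingers":1},
  {"dx":0.012,"dy":0.015,"dz":-0.01,"wx":-0.38,"wy":0.34,"wz":0.67,"fingers":1},
  {"dx":0.013,"dy":0.015,"dz":-0.01,"wx":-0.38,"wy":0.34,"wz":0.67,"fingers":1},
  {"dx":0.014,"dy":0.014,"dz":-0.009,"wx":-0.38,"wy":0.34,"wz":0.67,"fingers":1},
  {"dx":0.016,"dy":0.013,"dz":-0.008,"wx":-0.38,"wy":0.34,"wz":0.67,"fingers":1},
])

```text
clock: 3.32
eef_pos: [552.3, -179.5, 373.4]
tool_rot: [1.605, 0.969, 1.433]
force: [0.7, -0.7, -0.0]
width: 0.0
```

```bash
python3 -c "
from h import *
show()"
```

```text
t 3.325 q [ 0.835  0.583 -0.448  1.413 -0.338  1.39   0.353] p [ 552.3 -179.5  373.4] F [ 0.7 -0.7 -0. ] T [-0.64  0.09  0.07] w 0.0
[[0.078, 0.147, 0.986], [0.561, 0.811, -0.165], [-0.824, 0.566, -0.019]]
```

Request:
servo_tool([
  {"dx":0.017,"dy":0.013,"dz":-0.007,"wx":-0.38,"wy":0.34,"wz":0.67,"fingers":1},
  {"dx":0.018,"dy":0.012,"dz":-0.006,"wx":-0.38,"wy":0.34,"wz":0.67,"fingers":1},
  {"dx":0.019,"dy":0.01,"dz":-0.004,"wx":-0.38,"wy":0.34,"wz":0.67,"fingers":1},
  {"dx":0.02,"dy":0.009,"dz":-0.003,"wx":-0.38,"wy":0.34,"wz":0.67,"fingers":1},
  {"dx":0.02,"dy":0.008,"dz":-0.002,"wx":-0.38,"wy":0.34,"wz":0.67,"fingers":1},
])

```text
clock: 3.95
eef_pos: [540.1, -101.6, 347.8]
tool_rot: [1.578, 0.613, 1.674]
force: [0.2, -0.0, -0.9]
width: -0.1
```

```bash
python3 -c "
from h import *
show()"; python3 kin.py
```

```text
t 3.95 q [ 0.863  0.775 -0.58   1.419 -0.447  1.517  0.561] p [ 540.1 -101.6  347.8] F [ 0.2 -0.  -0.9] T [-0.84 -0.1  -0.02] w -0.1
[[-0.084, -0.052, 0.995], [0.814, 0.573, 0.098], [-0.575, 0.818, -0.006]]
(np.float64(175.4651426566256), (-1, -1, -1, -1), array([-4.02666615e-02,  1.53478698e+00,  3.16710328e+02,  5.87507793e+02,
        3.71976063e+02,  3.57094908e+02, -6.59451796e+00,  8.06584221e+00,
        0.00000000e+00]))
[ 1.5  3.  -1.5 -1.3  0.   0.   1.5  3.  -1.5 -1.3  0.   0.  -1.5  3.9
 -3.4 -1.3  0.   0.  -0.8  1.9 -1.  -0.9  3.   0.8  3.7  0.   2.   0.8
  6.8 -0.1  6.9 -3.5  5.4  3.9  9.9  0.1 -0.   0.  -0.1  2.7  0.5  1.1
 -0.1  0.1  0. ]
```

Run:
```python
from h import *
rows([560,-94,85],Rtool(.103,np.radians(65)),8)
```

```text
[0.026, -0.0353, 0.0037, -0.0091, 0.0008, 0.2107]
[0.0252, -0.0358, 0.0037, -0.0091, 0.0008, 0.2107]
[0.0244, -0.0364, 0.0036, -0.0091, 0.0008, 0.2107]
[0.0236, -0.0369, 0.0036, -0.0091, 0.0008, 0.2107]
[0.0227, -0.0374, 0.0036, -0.0091, 0.0008, 0.2107]
[0.0219, -0.0379, 0.0035, -0.0091, 0.0008, 0.2107]
[0.0211, -0.0384, 0.0035, -0.0091, 0.0008, 0.2107]
[0.0202, -0.0389, 0.0035, -0.0091, 0.0008, 0.2107]
```

Request:
servo_tool([
  {"dx":0.026,"dy":-0.035,"dz":0.004,"wx":0,"wy":0,"wz":0.21,"fingers":1},
  {"dx":0.025,"dy":-0.036,"dz":0.004,"wx":0,"wy":0,"wz":0.21,"fingers":1},
  {"dx":0.024,"dy":-0.036,"dz":0.004,"wx":0,"wy":0,"wz":0.21,"fingers":1},
  {"dx":0.024,"dy":-0.037,"dz":0.004,"wx":0,"wy":0,"wz":0.21,"fingers":1},
])

```text
clock: 4.45
eef_pos: [551.2, -98.1, 215.7]
tool_rot: [1.578, 0.527, 1.672]
force: [0.8, 0.2, -0.2]
width: -0.2
```

```bash
python3 -c "
from h import *
show()"
```

```text
t 4.45 q [ 0.856  0.987 -0.564  1.463 -0.425  1.373  0.687] p [551.2 -98.1 215.7] F [ 0.8  0.2 -0.2] T [-0.91 -0.1   0.01] w -0.2
[[-0.087, -0.043, 0.995], [0.86, 0.501, 0.097], [-0.503, 0.864, -0.007]]
```

Request:
servo_tool([
  {"dx":0.023,"dy":-0.037,"dz":0.004,"wx":0,"wy":0,"wz":0.21,"fingers":1},
  {"dx":0.022,"dy":-0.038,"dz":0.003,"wx":0,"wy":0,"wz":0.21,"fingers":1},
  {"dx":0.021,"dy":-0.038,"dz":0.003,"wx":0,"wy":0,"wz":0.21,"fingers":1},
  {"dx":0.02,"dy":-0.039,"dz":0.003,"wx":0,"wy":0,"wz":0.21,"fingers":1},
])

```text
clock: 4.95
eef_pos: [559.7, -94.5, 84.4]
tool_rot: [1.578, 0.439, 1.671]
force: [0.8, -0.5, 0.2]
width: 0.0
```

```bash
python3 -c "
from h import *
show()
for n in ['scene','side']:
    cv2.imwrite(f'pics/{n}1.png',ctrl.get_image(n)[:,:,::-1])
a=cv2.imread('pics/scene1.png');b=cv2.imread('pics/side1.png')
cv2.imwrite('pics/both1.png',np.vstack([cv2.resize(a[60:330,100:420],(700,300*270//300)),cv2.resize(b[100:330,130:450],(700,300))]))
"
```

```text
t 4.95 q [ 0.843  1.23  -0.544  1.398 -0.398  1.309  0.792] p [559.7 -94.5  84.4] F [ 0.8 -0.5  0.2] T [-0.94 -0.08 -0.01] w 0.0
[[-0.091, -0.035, 0.995], [0.901, 0.423, 0.097], [-0.425, 0.905, -0.007]]
```

View pics/scene1.png

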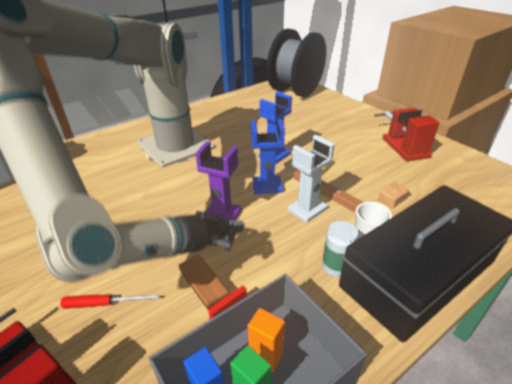

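View pics/side1.png

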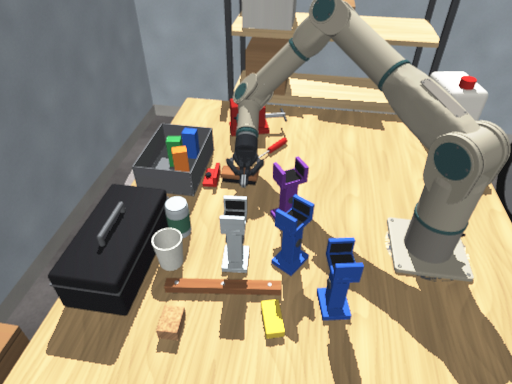

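The rehearsal reached the laid-down pose (φ=65°, z≈85) with plenty of joint margin. Both views show the grey rest still upright at scene (309,180). Next I go up and over the fork.

Run:
```python
from h import *
A=[556,-60,280]; RA=Rtool(.103,np.radians(55))
rows(A,RA,5); print()
rows([534.8,150,262],Rtool(.103,np.radians(45)),5,np.array(A),RA)
```

```text
[-0.0142, 0.0518, -0.0002, -0.0266, -0.0032, -0.3326]
[-0.016, 0.0513, -0.0, -0.0266, -0.0032, -0.3326]
[-0.0177, 0.0507, 0.0001, -0.0266, -0.0032, -0.3326]
[-0.0195, 0.0501, 0.0003, -0.0266, -0.0032, -0.3326]
[-0.0212, 0.0494, 0.0004, -0.0266, -0.0032, -0.3326]

[0.0489, 0.0284, 0.0001, -0.0, 0.0, -0.3333]
[0.0478, 0.03, 0.0001, -0.0, 0.0, -0.3333]
[0.0468, 0.0317, 0.0001, -0.0, 0.0, -0.3333]
[0.0456, 0.0333, 0.0001, -0.0, 0.0, -0.3333]
[0.0444, 0.0349, 0.0001, -0.0, 0.0, -0.3333]
```

Request:
servo_tool([
  {"dx":-0.014,"dy":0.052,"dz":0,"wx":-0.03,"wy":0,"wz":-0.33,"fingers":1},
  {"dx":-0.016,"dy":0.051,"dz":0,"wx":-0.03,"wy":0,"wz":-0.33,"fingers":1},
  {"dx":-0.018,"dy":0.051,"dz":0,"wx":-0.03,"wy":0,"wz":-0.33,"fingers":1},
  {"dx":-0.0195,"dy":0.05,"dz":0,"wx":-0.02,"wy":0,"wz":-0.33,"fingers":1},
  {"dx":-0.021,"dy":0.0495,"dz":0,"wx":-0.02,"wy":0,"wz":-0.33,"fingers":1},
])

```text
clock: 5.68
eef_pos: [556.2, -59.2, 287.7]
tool_rot: [1.562, 0.614, 1.671]
force: [1.0, 0.4, -1.2]
width: 0.0
```

Request:
servo_tool([
  {"dx":0.049,"dy":0.0285,"dz":0,"wx":0,"wy":0,"wz":-0.33,"fingers":1},
  {"dx":0.048,"dy":0.03,"dz":0,"wx":0,"wy":0,"wz":-0.33,"fingers":1},
  {"dx":0.047,"dy":0.032,"dz":0,"wx":0,"wy":0,"wz":-0.33,"fingers":1},
  {"dx":0.0455,"dy":0.033,"dz":0,"wx":0,"wy":0,"wz":-0.33,"fingers":1},
  {"dx":0.0445,"dy":0.035,"dz":0,"wx":0,"wy":0,"wz":-0.33,"fingers":1},
])

```text
clock: 6.3
eef_pos: [534.0, 152.1, 268.2]
tool_rot: [1.56, 0.786, 1.668]
force: [0.2, 0.6, 0.3]
width: -0.1
```

```bash
python3 -c "
from h import *
show()
for n in ['scene','side','wrist']:
    im=ctrl.get_image(n)[:,:,::-1]; cv2.imwrite(f'pics/{n}2.png',im)
    f=ctrl.mark_of('fork',n); print(n,[(round(d['conf'],2),np.round(d['point'],1)) for d in f])
a=cv2.imread('pics/scene2.png')[90:230,240:380];b=cv2.imread('pics/side2.png')[160:300,165:305]
cv2.imwrite('pics/both2.png',np.hstack([cv2.resize(a,(400,400),interpolation=2),cv2.resize(b,(400,400),interpolation=2)]))
"
```

```text
t 6.3 q [ 0.514  0.66  -0.626  1.811 -0.533  0.914  0.45 ] p [534.  152.1 268.2] F [0.2 0.6 0.3] T [-0.69 -0.09 -0.02] w -0.1
[[-0.068, -0.079, 0.995], [0.703, 0.703, 0.104], [-0.707, 0.707, 0.007]]
scene [(0.97, array([220.3, 163.7])), (0.92, array([310.4, 159.1])), (0.84, array([265.5, 139.6])), (0.61, array([272. , 111.8])), (0.43, array([334.8, 200.5])), (0.33, array([308.8, 212.4]))]
side [(0.95, array([293. , 220.3])), (0.91, array([343.2, 266.3])), (0.68, array([234.7, 219.5])), (0.65, array([287.2, 175.4]))]
wrist [(0.82, array([ 12. , 172.4])), (0.79, array([260.9, 301.3])), (0.74, array([ 76.5, 313.1])), (0.73, array([389. , 305.8]))]
```

View pics/both2.png

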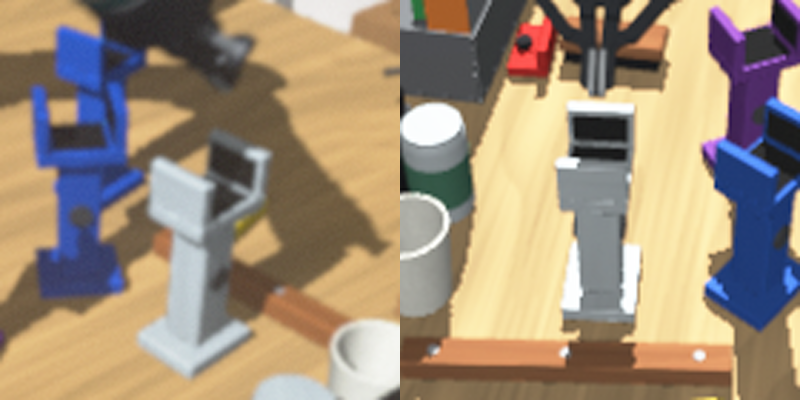

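View pics/wrist2.png

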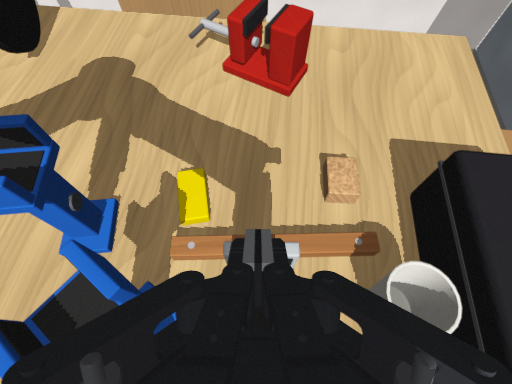

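Request:
servo_tool([
  {"dx":0.0265,"dy":-0.0275,"dz":0.001,"wx":0,"wy":0,"wz":0,"fingers":1},
  {"dx":0.0205,"dy":-0.0215,"dz":0,"wx":0,"wy":0,"wz":0,"fingers":1},
  {"dx":0.018,"dy":-0.018,"dz":0,"wx":0,"wy":0,"wz":0,"fingers":1},
  {"dx":0.008,"dy":-0.008,"dz":0,"wx":0,"wy":0,"wz":0,"fingers":1},
])

```text
clock: 7.1
eef_pos: [535.6, 148.8, 187.0]
tool_rot: [1.565, 0.784, 1.67]
force: [0.0, 0.5, 0.3]
width: -0.1
```

```bash
cat > look.py <<'E'
from h import *
import sys
def look(tag,sc=(90,240,140),sd=(160,165,140)):
    show()
    for n in ['scene','side']:
        cv2.imwrite(f'pics/{n}{tag}.png',ctrl.get_image(n)[:,:,::-1])
    a=cv2.imread(f'pics/scene{tag}.png')[sc[0]:sc[0]+sc[2],sc[1]:sc[1]+sc[2]];b=cv2.imread(f'pics/side{tag}.png')[sd[0]:sd[0]+sd[2],sd[1]:sd[1]+sd[2]]
    cv2.imwrite(f'pics/both{tag}.png',np.hstack([cv2.resize(a,(400,400),interpolation=2),cv2.resize(b,(400,400),interpolation=2)]))
if __name__=='__main__': look(sys.argv[1],*[tuple(map(int,a.split(','))) for a in sys.argv[2:]])
E
python3 look.py 3
```

```text
t 7.1 q [ 0.507  0.79  -0.616  1.859 -0.524  0.774  0.538] p [535.6 148.8 187. ] F [0.  0.5 0.3] T [-0.75 -0.09  0.02] w -0.1
[[-0.07, -0.075, 0.995], [0.705, 0.702, 0.103], [-0.706, 0.708, 0.004]]
```

View pics/both3.png

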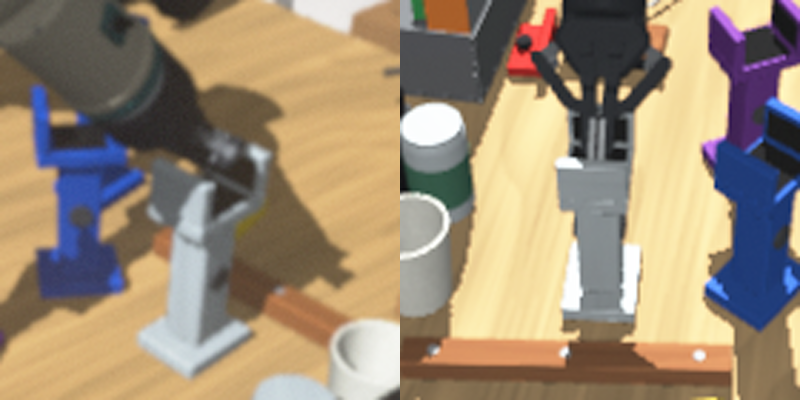

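Request:
servo_tool([
  {"dx":0.0045,"dy":-0.005,"dz":0,"wx":0,"wy":0,"wz":0,"fingers":1},
  {"dx":-0.0025,"dy":-0.0025,"dz":0,"wx":0,"wy":0,"wz":0,"fingers":1},
  {"dx":-0.0025,"dy":-0.0025,"dz":0,"wx":0,"wy":0,"wz":0,"fingers":1},
])

```text
clock: 7.58
eef_pos: [536.4, 144.1, 183.4]
tool_rot: [1.563, 0.784, 1.67]
force: [-0.6, 1.2, 0.7]
width: -0.0
```

Request:
servo_tool([
  {"dx":-0.0025,"dy":-0.0025,"dz":0,"wx":0,"wy":0,"wz":0,"fingers":1},
])

```text
clock: 7.7
eef_pos: [536.5, 141.8, 183.6]
tool_rot: [1.563, 0.783, 1.67]
force: [-0.7, 1.6, 1.0]
width: -0.3
```

Request:
servo_tool([
  {"dx":-0.0025,"dy":-0.0025,"dz":0,"wx":0,"wy":0,"wz":0,"fingers":1},
])

```text
clock: 7.82
eef_pos: [536.8, 139.3, 183.6]
tool_rot: [1.563, 0.783, 1.67]
force: [-0.3, 2.3, 1.2]
width: 0.1
```

```bash
python3 look.py 4
```

```text
t 7.825 q [ 0.52   0.798 -0.611  1.852 -0.515  0.784  0.549] p [536.8 139.3 183.6] F [-0.3  2.3  1.2] T [-0.38 -0.02  0.04] w 0.1
[[-0.07, -0.078, 0.994], [0.705, 0.701, 0.105], [-0.706, 0.709, 0.006]]
```

View pics/both4.png

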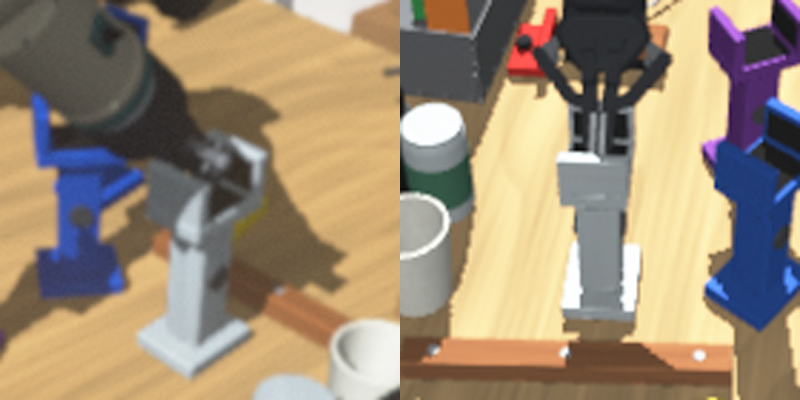

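Request:
servo_tool([
  {"dx":-0.0076,"dy":-0.0045,"dz":0,"wx":0,"wy":0,"wz":0.333,"fingers":1},
  {"dx":-0.0076,"dy":-0.0045,"dz":0,"wx":0,"wy":0,"wz":0.333,"fingers":1},
  {"dx":-0.0076,"dy":-0.0045,"dz":0,"wx":0,"wy":0,"wz":0.333,"fingers":1},
  {"dx":-0.0076,"dy":-0.0045,"dz":0,"wx":0,"wy":0,"wz":0.333,"fingers":1},
])

```text
clock: 8.43
eef_pos: [539.6, 112.0, 187.9]
tool_rot: [1.565, 0.642, 1.671]
force: [0.3, 1.7, 1.6]
width: -0.2
```

```bash
python3 look.py 5
```

```text
t 8.425 q [ 0.634  0.885 -0.655  1.808 -0.538  0.884  0.637] p [539.6 112.  187.9] F [0.3 1.7 1.6] T [-0.54 -0.04 -0.  ] w -0.2
[[-0.08, -0.066, 0.995], [0.797, 0.595, 0.103], [-0.599, 0.801, 0.005]]
```

View pics/both5.png

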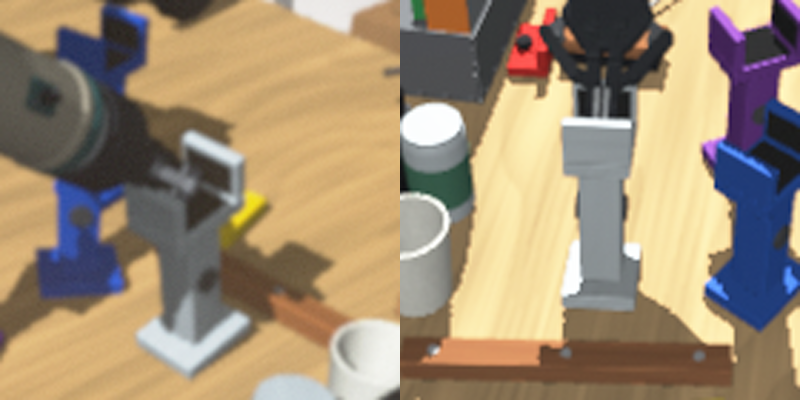

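Request:
servo_tool([
  {"dx":-0.0076,"dy":-0.0045,"dz":0,"wx":0,"wy":0,"wz":0.333,"fingers":1},
  {"dx":-0.0076,"dy":-0.0045,"dz":0,"wx":0,"wy":0,"wz":0.333,"fingers":1},
  {"dx":-0.0076,"dy":-0.0045,"dz":0,"wx":0,"wy":0,"wz":0.333,"fingers":1},
  {"dx":-0.006,"dy":-0.0035,"dz":0,"wx":0,"wy":0,"wz":0.26,"fingers":1},
])

```text
clock: 9.02
eef_pos: [542.2, 87.2, 189.2]
tool_rot: [1.565, 0.511, 1.672]
force: [-0.3, 0.1, -0.2]
width: -0.0
```

```bash
python3 look.py 6
```

```text
t 9.025 q [ 0.715  0.975 -0.681  1.754 -0.548  0.985  0.699] p [542.2  87.2 189.2] F [-0.3  0.1 -0.2] T [-0.85 -0.11  0.06] w -0.0
[[-0.088, -0.055, 0.995], [0.868, 0.486, 0.103], [-0.489, 0.872, 0.005]]
```

View pics/both6.png

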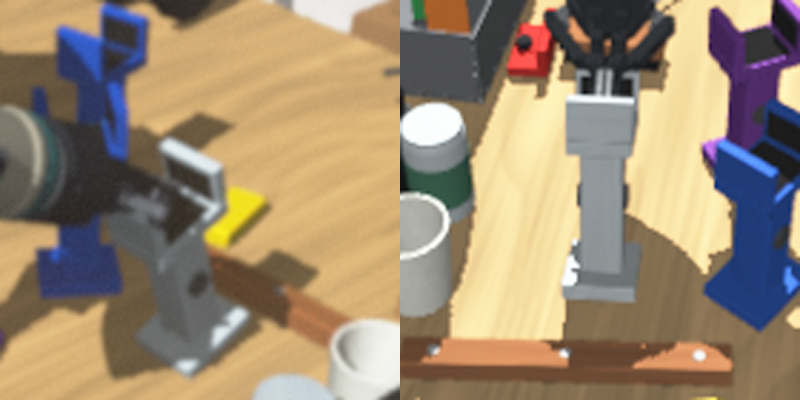

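Request:
servo_tool([
  {"dx":-0.006,"dy":-0.0035,"dz":0,"wx":0,"wy":0,"wz":0.26,"fingers":1},
  {"dx":-0.006,"dy":-0.0035,"dz":0,"wx":0,"wy":0,"wz":0.26,"fingers":1},
])

```text
clock: 9.38
eef_pos: [543.1, 77.8, 189.7]
tool_rot: [1.565, 0.457, 1.673]
force: [-0.4, -0.1, 1.3]
width: 0.2
```

Request:
servo_tool([
  {"dx":-0.0045,"dy":-0.0025,"dz":0,"wx":0,"wy":0,"wz":0.2,"fingers":1},
])

```text
clock: 9.5
eef_pos: [543.6, 73.4, 188.9]
tool_rot: [1.565, 0.436, 1.672]
force: [0.5, -0.4, -0.0]
width: -0.0
```

Request:
servo_tool([
  {"dx":-0.0045,"dy":-0.0025,"dz":0,"wx":0,"wy":0,"wz":0.2,"fingers":1},
])

```text
clock: 9.62
eef_pos: [544.0, 69.8, 188.8]
tool_rot: [1.565, 0.415, 1.673]
force: [-0.2, 0.1, 0.2]
width: 0.2
```

```bash
python3 look.py 7
```

```text
t 9.625 q [ 0.761  1.044 -0.694  1.71  -0.552  1.062  0.733] p [544.   69.8 188.8] F [-0.2  0.1  0.2] T [-0.93 -0.09 -0.06] w 0.2
[[-0.093, -0.047, 0.995], [0.91, 0.401, 0.104], [-0.403, 0.915, 0.005]]
```

View pics/both7.png

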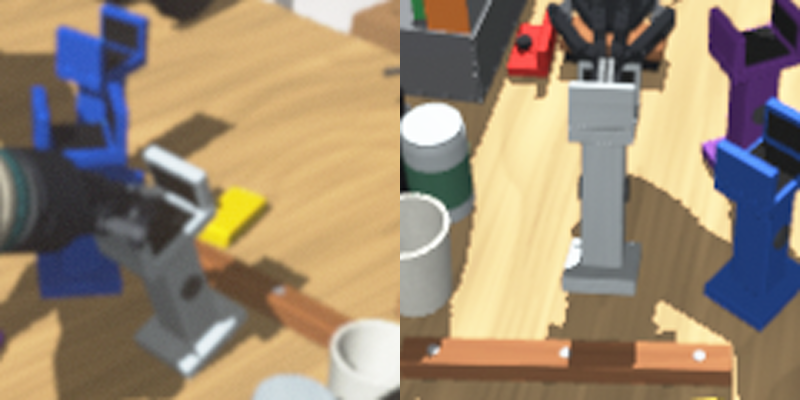

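```bash
cat >> h.py <<'E'
def restpt(q,th,pose=(536.5,133.8,.103)):
    q=np.array(q,float); ry=q[1]+42; rz=q[2]
    v=-42+ry*np.cos(th)-rz*np.sin(th); z=ry*np.sin(th)+rz*np.cos(th)
    c,s=np.cos(pose[2]),np.sin(pose[2])
    return np.array([pose[0]+c*q[0]-s*v,pose[1]+s*q[0]+c*v,z])
def overlay(img,ci,th,pose,col=(0,0,255)):
    boxes=[((-35,35),(-42,42),(0,16)),((-20,20),(-20,20),(16,150)),((-30,30),(-42,-30),(165,205)),((-30,30),(30,42),(165,205)),((-30,30),(-42,42),(153,165))]
    for b in boxes:
        P={(i,j,k):proj(ci,restpt((b[0][i],b[1][j],b[2][k]),th,pose))[0] for i in (0,1) for j in (0,1) for k in (0,1)}
        for a in P:
            for m in range(3):
                if a[m]==0:
                    c=list(a);c[m]=1
                    cv2.line(img,tuple((P[a]*16).astype(int).tolist()),tuple((P[tuple(c)]*16).astype(int).tolist()),col,1,cv2.LINE_AA,4)
    return img
def ovl(tag,th,pose=(536.5,133.8,.103),sc=(90,240,140),sd=(160,165,140)):
    o=[]
    for n,c in (('scene',sc),('side',sd)):
        im=cv2.imread(f'pics/{n}{tag}.png')[c[0]:c[0]+c[2],c[1]:c[1]+c[2]]; im=cv2.resize(im,(400,400),interpolation=2)
        ci=dict(ctrl.camera_info(n)); k=400/c[2]
        ci2=dict(ci); 
        # scaled projection
        class _:pass
        tmp=np.zeros_like(im)
        f,cx,cy=K(ci)
        import math
        g=globals()
        P0=g['proj']
        g['proj']=lambda cc,X:(P0(cc,X)-[c[1],c[0]]+.5)*k-.5
        overlay(im,ci,th,pose); g['proj']=P0
        o.append(im)
    cv2.imwrite(f'pics/ov{tag}.png',np.hstack(o))
E
python3 - <<'E'
from h import *
S=ctrl.camera_info('scene');D=ctrl.camera_info('side')
for t in (18,20,22,24,26,28):
    th=np.radians(t); print(t,proj(D,[restpt((30,42,205),th),restpt((-30,42,205),th)]).round(1).tolist(),proj(S,[restpt((-30,42,205),th),restpt((30,42,205),th)]).round(1).tolist())
ovl(7,np.radians(23))
E
```

```text
18 [[222.5, 194.3], [246.5, 195.2]] [[297.8, 137.9], [317.3, 147.4]]
20 [[222.9, 192.1], [246.7, 193.0]] [[295.6, 138.8], [315.1, 148.5]]
22 [[223.2, 190.0], [246.9, 191.0]] [[293.3, 139.9], [312.8, 149.6]]
24 [[223.6, 188.1], [247.1, 189.0]] [[291.1, 141.1], [310.5, 150.9]]
26 [[224.0, 186.3], [247.3, 187.2]] [[288.7, 142.4], [308.2, 152.3]]
28 [[224.3, 184.5], [247.6, 185.4]] [[286.4, 143.8], [305.9, 153.8]]
```

View pics/ov7.png

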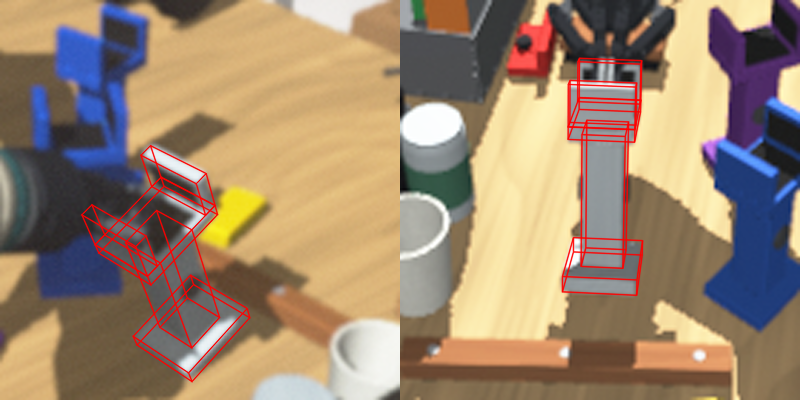

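Request:
servo_tool([
  {"dx":0.005,"dy":0.0055,"dz":0,"wx":0,"wy":0,"wz":0,"fingers":1},
])

```text
clock: 9.85
eef_pos: [543.5, 75.2, 191.1]
tool_rot: [1.565, 0.416, 1.672]
force: [-0.7, -0.5, 0.4]
width: 0.3
```

Request:
servo_tool([
  {"dx":0,"dy":0,"dz":0,"wx":0,"wy":0,"wz":0,"fingers":1},
  {"dx":0,"dy":0,"dz":0,"wx":0,"wy":0,"wz":0,"fingers":1},
])

```text
clock: 10.1
eef_pos: [543.3, 75.8, 191.8]
tool_rot: [1.565, 0.416, 1.674]
force: [0.5, -0.3, 0.5]
width: 0.2
```

```bash
python3 look.py 8; python3 -c "
from h import *
ovl(8,np.radians(25))"
```

```text
t 10.1 q [ 0.756  1.038 -0.698  1.718 -0.558  1.053  0.731] p [543.3  75.8 191.8] F [ 0.5 -0.3  0.5] T [-0.79 -0.11  0.12] w 0.2
[[-0.094, -0.048, 0.994], [0.91, 0.401, 0.105], [-0.404, 0.915, 0.006]]
```

View pics/ov8.png

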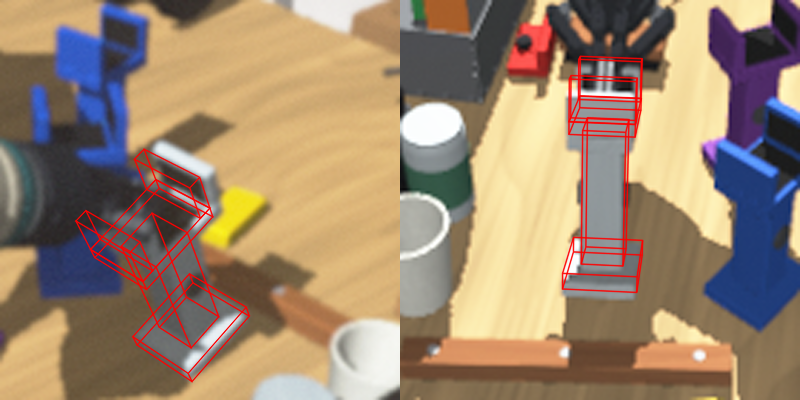

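Request:
servo_tool([
  {"dx":-0.006,"dy":-0.004,"dz":0,"wx":0,"wy":0,"wz":0.1,"fingers":1},
  {"dx":-0.006,"dy":-0.004,"dz":0,"wx":0,"wy":0,"wz":0.2,"fingers":1},
])

```text
clock: 10.45
eef_pos: [544.7, 64.1, 189.3]
tool_rot: [1.565, 0.384, 1.673]
force: [0.1, -0.5, 1.6]
width: 0.0
```

Request:
servo_tool([
  {"dx":-0.005,"dy":-0.003,"dz":0,"wx":0,"wy":0,"wz":0.2,"fingers":1},
])

```text
clock: 10.58
eef_pos: [545.2, 59.5, 188.3]
tool_rot: [1.566, 0.363, 1.672]
force: [0.4, 0.3, 0.8]
width: 0.2
```

```bash
python3 look.py 9; python3 -c "
from h import *
ovl(9,np.radians(25))"
```

```text
t 10.575 q [ 0.784  1.082 -0.699  1.683 -0.553  1.106  0.748] p [545.2  59.5 188.3] F [0.4 0.3 0.8] T [-0.87 -0.1  -0.  ] w 0.2
[[-0.095, -0.041, 0.995], [0.93, 0.353, 0.103], [-0.355, 0.935, 0.005]]
```

View pics/ov9.png

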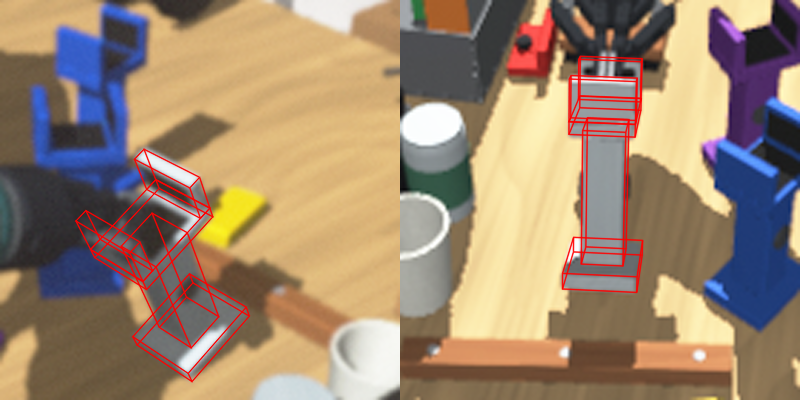

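Request:
servo_tool([
  {"dx":0.01,"dy":-0.002,"dz":0,"wx":0,"wy":0,"wz":0.1,"fingers":1},
])

```text
clock: 10.8
eef_pos: [545.5, 67.7, 190.9]
tool_rot: [1.563, 0.342, 1.672]
force: [-1.9, -12.3, 36.6]
width: 0.1
```

Request:
servo_tool([
  {"dx":0,"dy":0,"dz":0,"wx":0,"wy":0,"wz":0,"fingers":1},
])

```text
clock: 10.92
eef_pos: [545.2, 68.9, 191.4]
tool_rot: [1.562, 0.342, 1.674]
force: [-1.5, -7.9, 22.0]
width: -0.2
```

```bash
python3 look.py 10; python3 -c "
from h import *
ovl(10,np.radians(27))"
```

```text
t 10.925 q [ 0.781  1.091 -0.71   1.689 -0.566  1.101  0.756] p [545.2  68.9 191.4] F [-1.5 -7.9 22. ] T [2.15 0.42 0.23] w -0.2
[[-0.097, -0.043, 0.994], [0.937, 0.333, 0.106], [-0.335, 0.942, 0.008]]
```

View pics/ov10.png

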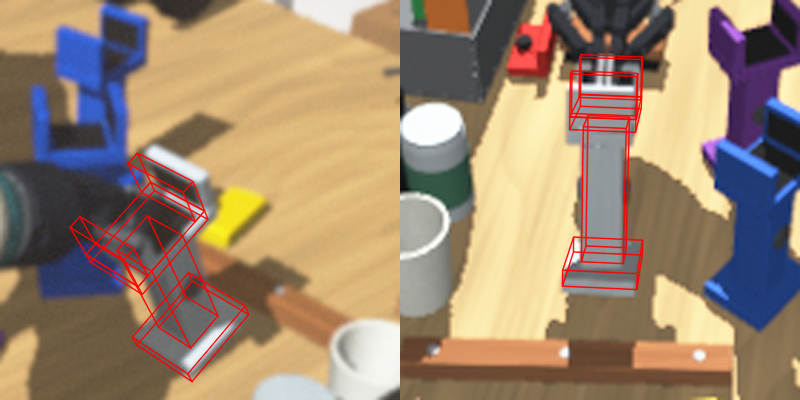

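Request:
servo_tool([
  {"dx":-0.01,"dy":0.001,"dz":0,"wx":0,"wy":0,"wz":0,"fingers":1},
  {"dx":0,"dy":0,"dz":0,"wx":0,"wy":0,"wz":0,"fingers":1},
])

```text
clock: 11.28
eef_pos: [545.2, 59.5, 187.5]
tool_rot: [1.565, 0.355, 1.672]
force: [-0.3, -0.5, -0.6]
width: -0.2
```

```bash
python3 look.py 11; python3 -c "
from h import *
ovl(11,np.radians(24))
a=cv2.imread('pics/scene11.png')[120:220,265:345]; cv2.imwrite('pics/z11.png',cv2.resize(a,None,fx=6,fy=6,interpolation=2))"
```

```text
t 11.275 q [ 0.786  1.089 -0.701  1.681 -0.554  1.109  0.751] p [545.2  59.5 187.5] F [-0.3 -0.5 -0.6] T [-0.96 -0.12  0.02] w -0.2
[[-0.095, -0.041, 0.995], [0.933, 0.345, 0.103], [-0.347, 0.938, 0.005]]
```

View pics/ov11.png

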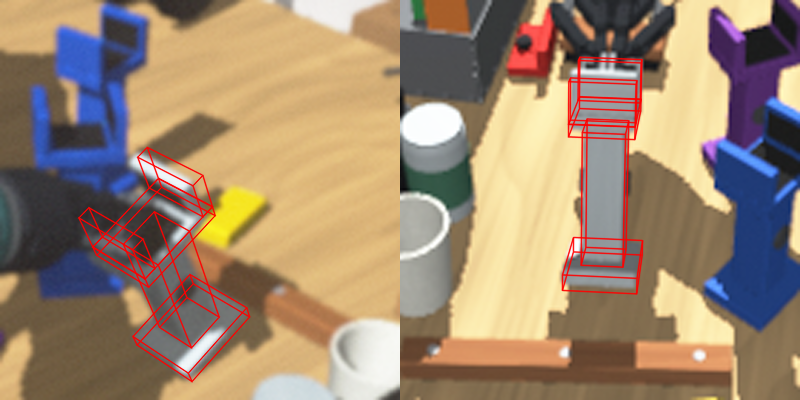

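View pics/z11.png

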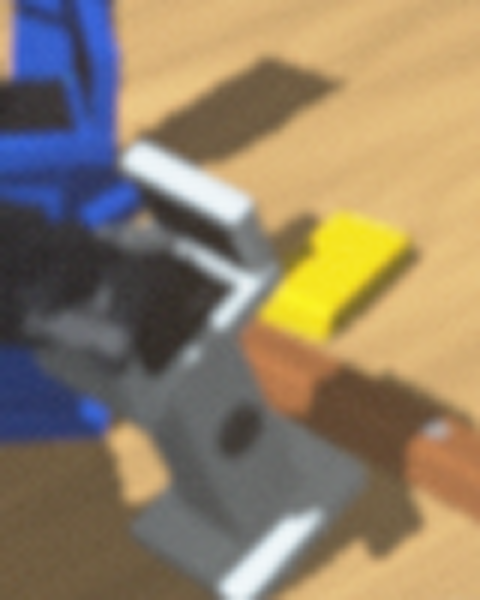

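Request:
servo_tool([
  {"dx":0.003,"dy":0.004,"dz":0,"wx":0,"wy":0,"wz":0,"fingers":1},
])

```text
clock: 11.5
eef_pos: [544.4, 63.3, 189.3]
tool_rot: [1.566, 0.354, 1.674]
force: [0.7, -0.1, -0.3]
width: 0.1
```

```bash
python3 look.py 12; python3 -c "
from h import *
ovl(12,np.radians(29))"
```

```text
t 11.5 q [ 0.783  1.086 -0.703  1.686 -0.558  1.104  0.75 ] p [544.4  63.3 189.3] F [ 0.7 -0.1 -0.3] T [-1.07 -0.13 -0.01] w 0.1
[[-0.096, -0.04, 0.995], [0.933, 0.344, 0.104], [-0.346, 0.938, 0.004]]
```

View pics/ov12.png

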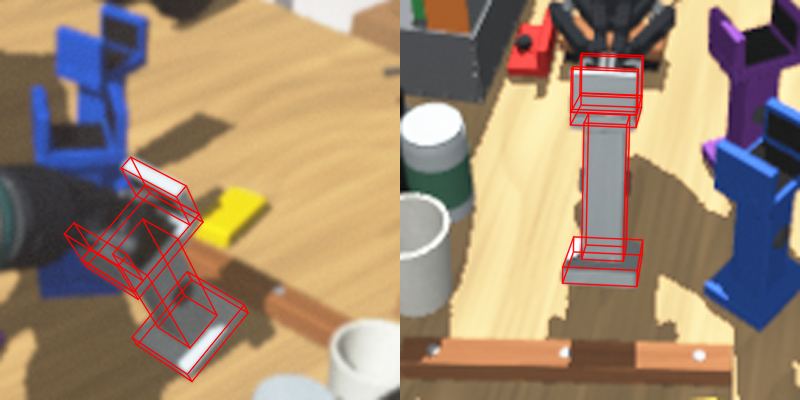

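```bash
cat > arc.py <<'E'
from h import *
import sys
C=float(sys.argv[3]) if len(sys.argv)>3 else 32.0
POSE=(536.5,133.8,.103)
def wp(t):
    ph=70-4*max(0,(t-29))/61; th=np.radians(t); de=np.radians(ph-t)
    n=np.array([np.cos(de),np.sin(de)]); 
    if de>=0: c=np.array([C,185.5])
    else: c=np.array([C-20*np.sin(-de),205-20*np.cos(de)])
    q=c-11*n
    return restpt((0,q[0],q[1]),th,POSE),Rtool(.103,np.radians(ph))
def main(ths):
    s,R=st(False); p=s['eef_pos']
    x=R[:,0]; print('phi now',np.degrees(np.arcsin(x[1]/.995)).round(1))
    w0,_=wp(ths[0]); print('now vs wp0',(p-w0).round(1))
    for a,b in zip(ths[:-1],ths[1:]):
        (pa,Ra),(pb,Rb)=wp(a),wp(b)
        print(b,pb.round(1),np.r_[Ra.T@(pb-pa)/750,Ro.from_matrix(Ra.T@Rb).as_rotvec(degrees=True)/6].round(4).tolist())
main([float(x) for x in sys.argv[1].split(',')])
E
python3 arc.py 29,31,34,37,40,43,46,49,52,55,58,61,64,67,70,73,76,79,82,84,86,88,90,92
```

```text
phi now 69.7
now vs wp0 [0.5 0.9 2.5]
31.0 [544.5  56.3 186.8] [-0.0082, -0.0044, 0.0, -0.0, -0.0, -0.0219]
34.0 [545.6  46.1 184.9] [-0.012, -0.0072, -0.0, 0.0, 0.0, -0.0328]
37.0 [546.6  35.9 182.4] [-0.0116, -0.0078, -0.0, -0.0, 0.0, -0.0328]
40.0 [547.6  25.9 179.4] [-0.0111, -0.0084, -0.0, 0.0, -0.0, -0.0328]
43.0 [548.7  16.1 175.9] [-0.0107, -0.009, 0.0, 0.0, -0.0, -0.0328]
46.0 [549.7   6.5 171.8] [-0.0101, -0.0096, 0.0, -0.0, 0.0, -0.0328]
49.0 [550.6  -2.9 167.3] [-0.0096, -0.0102, -0.0, 0.0, -0.0, -0.0328]
52.0 [551.6 -12.1 162.3] [-0.009, -0.0107, -0.0, -0.0, -0.0, -0.0328]
55.0 [552.5 -21.  156.8] [-0.0084, -0.0112, -0.0, 0.0, -0.0, -0.0328]
58.0 [553.4 -29.5 150.8] [-0.0078, -0.0116, 0.0, -0.0, -0.0, -0.0328]
61.0 [554.2 -37.8 144.5] [-0.0071, -0.012, -0.0, -0.0, 0.0, -0.0328]
64.0 [555.1 -45.7 137.7] [-0.0064, -0.0124, -0.0, 0.0, 0.0, -0.0328]
67.0 [555.8 -53.3 130.4] [-0.0057, -0.0127, 0.0, 0.0, -0.0, -0.0328]
70.0 [556.6 -60.3 121.8] [-0.0043, -0.0143, 0.0, -0.0, -0.0, -0.0328]
73.0 [557.3 -67.4 112.8] [-0.0042, -0.0147, -0.0, -0.0, -0.0, -0.0328]
76.0 [558.  -74.  103.4] [-0.0033, -0.0149, 0.0, -0.0, 0.0, -0.0328]
79.0 [558.6 -80.1  93.7] [-0.0025, -0.0151, -0.0, 0.0, -0.0, -0.0328]
82.0 [559.2 -85.8  83.8] [-0.0017, -0.0152, -0.0, -0.0, 0.0, -0.0328]
84.0 [559.6 -89.2  76.9] [-0.0006, -0.0102, 0.0, -0.0, 0.0, -0.0219]
86.0 [559.9 -92.5  70. ] [-0.0003, -0.0102, -0.0, 0.0, -0.0, -0.0219]
88.0 [560.2 -95.4  63. ] [0.0001, -0.0102, 0.0, -0.0, -0.0, -0.0219]
90.0 [560.5 -98.2  55.8] [0.0005, -0.0102, -0.0, 0.0, 0.0, -0.0219]
92.0 [ 560.7 -100.7   48.6] [0.0009, -0.0102, 0.0, -0.0, 0.0, -0.0219]
```

Weight is now on the +y prong (Tx −1.07, θ≈29°). I'll let it down along the arc.

Request:
servo_tool([
  {"dx":-0.008,"dy":-0.005,"dz":0,"wx":0,"wy":0,"wz":-0.02,"fingers":1},
  {"dx":-0.012,"dy":-0.0075,"dz":0,"wx":0,"wy":0,"wz":-0.03,"fingers":1},
  {"dx":-0.0115,"dy":-0.008,"dz":0,"wx":0,"wy":0,"wz":-0.03,"fingers":1},
  {"dx":-0.011,"dy":-0.0085,"dz":0,"wx":0,"wy":0,"wz":-0.03,"fingers":1},
])

```text
clock: 12.1
eef_pos: [548.8, 24.7, 180.2]
tool_rot: [1.565, 0.366, 1.673]
force: [0.1, -0.8, -1.1]
width: 0.2
```

```bash
python3 look.py 13 100,220,140; python3 arc.py 40,43 ; python3 -c "
from h import *
ovl(13,np.radians(40),sc=(100,220,140))"
```

```text
t 12.1 q [ 0.809  1.1   -0.675  1.626 -0.519  1.17   0.746] p [548.8  24.7 180.2] F [ 0.1 -0.8 -1.1] T [-1.23 -0.07  0.05] w 0.2
[[-0.095, -0.042, 0.995], [0.929, 0.355, 0.104], [-0.358, 0.934, 0.005]]
phi now 69.0
now vs wp0 [ 1.5 -1.9  0.3]
43.0 [548.7  16.1 175.9] [-0.0107, -0.009, 0.0, 0.0, -0.0, -0.0328]
```

View pics/ov13.png

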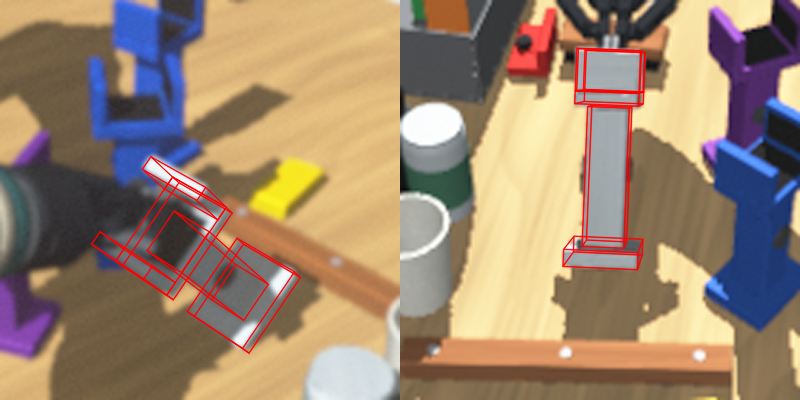

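Request:
servo_tool([
  {"dx":-0.0105,"dy":-0.009,"dz":0,"wx":0,"wy":0,"wz":-0.03,"fingers":1},
  {"dx":-0.01,"dy":-0.0095,"dz":0,"wx":0,"wy":0,"wz":-0.03,"fingers":1},
  {"dx":-0.0095,"dy":-0.01,"dz":0,"wx":0,"wy":0,"wz":-0.03,"fingers":1},
  {"dx":-0.009,"dy":-0.0105,"dz":0,"wx":0,"wy":0,"wz":-0.03,"fingers":1},
  {"dx":-0.0085,"dy":-0.011,"dz":0,"wx":0,"wy":0,"wz":-0.03,"fingers":1},
])

```text
clock: 12.82
eef_pos: [553.6, -21.3, 157.9]
tool_rot: [1.566, 0.381, 1.673]
force: [-0.1, -0.5, -3.0]
width: -0.1
```

```bash
python3 look.py 14 100,220,140 120,165,140; python3 arc.py 55,58 ; python3 -c "
from h import *
ovl(14,np.radians(55),sc=(100,220,140),sd=(120,165,140))"
```

```text
t 12.825 q [ 0.834  1.137 -0.639  1.544 -0.469  1.24   0.752] p [553.6 -21.3 157.9] F [-0.1 -0.5 -3. ] T [-1.63 -0.17 -0.01] w -0.1
[[-0.095, -0.043, 0.995], [0.923, 0.37, 0.104], [-0.372, 0.928, 0.005]]
phi now 68.1
now vs wp0 [ 1.2 -1.1  0.6]
58.0 [553.4 -29.5 150.8] [-0.0078, -0.0116, 0.0, -0.0, -0.0, -0.0328]
```

View pics/ov14.png

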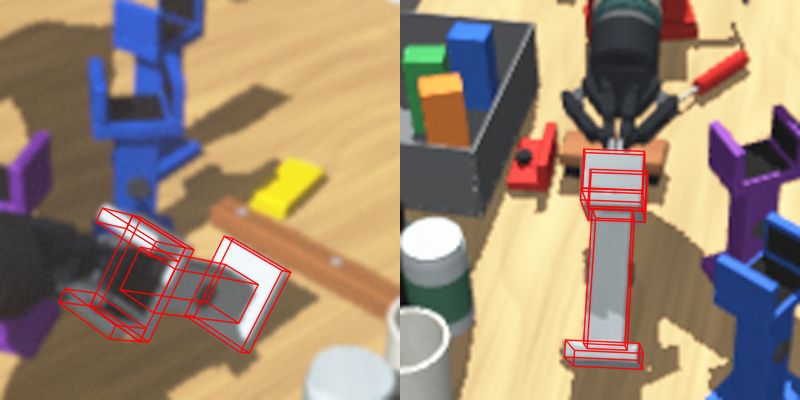

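Request:
servo_tool([
  {"dx":-0.0078,"dy":-0.0116,"dz":0,"wx":0,"wy":0,"wz":-0.03,"fingers":1},
  {"dx":-0.007,"dy":-0.012,"dz":0,"wx":0,"wy":0,"wz":-0.03,"fingers":1},
  {"dx":-0.0064,"dy":-0.0124,"dz":0,"wx":0,"wy":0,"wz":-0.03,"fingers":1},
  {"dx":-0.0057,"dy":-0.0127,"dz":0,"wx":0,"wy":0,"wz":-0.03,"fingers":1},
  {"dx":-0.0045,"dy":-0.0143,"dz":0,"wx":0,"wy":0,"wz":-0.03,"fingers":1},
])

```text
clock: 13.55
eef_pos: [558.2, -60.7, 123.5]
tool_rot: [1.565, 0.396, 1.673]
force: [-0.1, -1.1, -1.0]
width: 0.1
```

```bash
python3 look.py 15 120,200,140 110,165,140; python3 arc.py 70,73 ; python3 -c "
from h import *
ovl(15,np.radians(70),sc=(120,200,140),sd=(110,165,140))"
```

```text
t 13.55 q [ 0.848  1.193 -0.604  1.461 -0.424  1.289  0.769] p [558.2 -60.7 123.5] F [-0.1 -1.1 -1. ] T [-1.34 -0.06  0.06] w 0.1
[[-0.094, -0.045, 0.995], [0.918, 0.384, 0.104], [-0.386, 0.922, 0.005]]
phi now 67.2
now vs wp0 [ 1.4 -1.1  0.8]
73.0 [557.3 -67.4 112.8] [-0.0042, -0.0147, -0.0, -0.0, -0.0, -0.0328]
```

View pics/ov15.png

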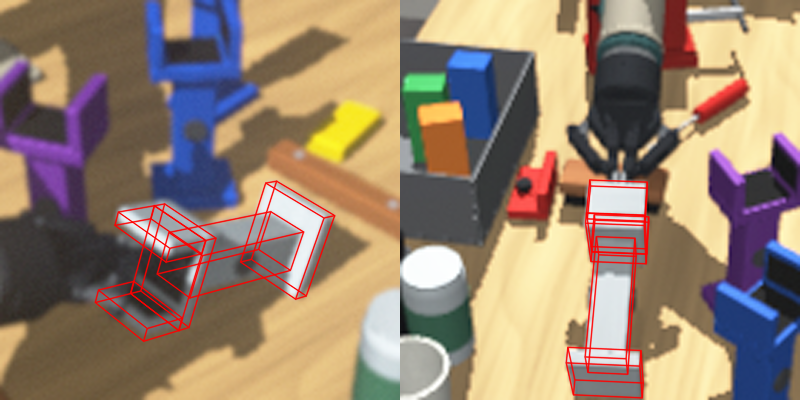

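Request:
servo_tool([
  {"dx":-0.004,"dy":-0.0147,"dz":0,"wx":0,"wy":0,"wz":-0.03,"fingers":1},
  {"dx":-0.0033,"dy":-0.0149,"dz":0,"wx":0,"wy":0,"wz":-0.03,"fingers":1},
  {"dx":-0.0025,"dy":-0.015,"dz":0,"wx":0,"wy":0,"wz":-0.03,"fingers":1},
  {"dx":-0.001,"dy":-0.0102,"dz":0,"wx":0,"wy":0,"wz":-0.02,"fingers":1},
])

```text
clock: 14.15
eef_pos: [560.5, -84.1, 88.1]
tool_rot: [1.566, 0.408, 1.673]
force: [-0.3, -1.9, -1.1]
width: -0.1
```

```bash
python3 look.py 16 120,200,140 110,165,140; python3 arc.py 81,83 ; python3 -c "
from h import *
ovl(16,np.radians(81),sc=(120,200,140),sd=(110,165,140))"
```

```text
t 14.15 q [ 0.852  1.247 -0.58   1.401 -0.391  1.308  0.788] p [560.5 -84.1  88.1] F [-0.3 -1.9 -1.1] T [-1.38 -0.14  0.08] w -0.1
[[-0.093, -0.045, 0.995], [0.913, 0.395, 0.104], [-0.397, 0.918, 0.005]]
phi now 66.6
now vs wp0 [1.4 0.  0.9]
83.0 [559.4 -87.5  80.4] [-0.0008, -0.0102, -0.0, 0.0, 0.0, -0.0219]
```

View pics/ov16.png

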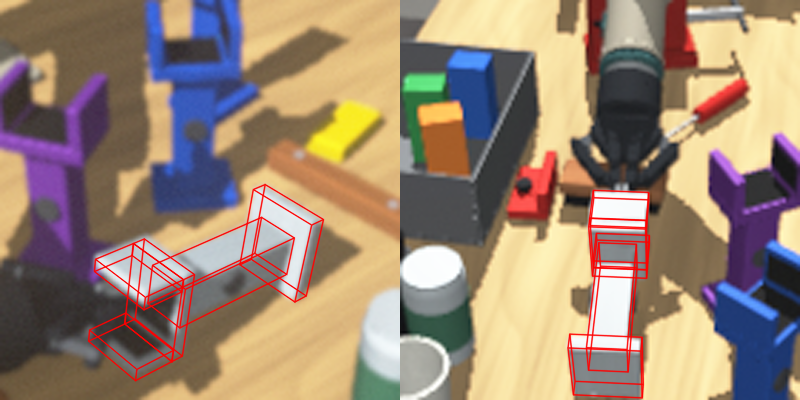

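Request:
servo_tool([
  {"dx":-0.0007,"dy":-0.0102,"dz":0,"wx":0,"wy":0,"wz":-0.02,"fingers":1},
  {"dx":-0.0004,"dy":-0.0102,"dz":0,"wx":0,"wy":0,"wz":-0.02,"fingers":1},
  {"dx":0,"dy":-0.0102,"dz":0,"wx":0,"wy":0,"wz":-0.02,"fingers":1},
  {"dx":0.0003,"dy":-0.0075,"dz":0,"wx":0,"wy":0,"wz":-0.02,"fingers":1},
  {"dx":0.0003,"dy":-0.005,"dz":0,"wx":0,"wy":0,"wz":0,"fingers":1},
])

```text
clock: 14.88
eef_pos: [562.1, -96.7, 59.3]
tool_rot: [1.565, 0.416, 1.673]
force: [-0.2, -3.1, -1.9]
width: -0.1
```

```bash
python3 look.py 17 120,200,140 110,165,140; python3 arc.py 90,92 ; python3 -c "
from h import *
ovl(17,np.radians(90),sc=(120,200,140),sd=(110,165,140))"
```

```text
t 14.875 q [ 0.852  1.291 -0.563  1.359 -0.37   1.315  0.804] p [562.1 -96.7  59.3] F [-0.2 -3.1 -1.9] T [-1.46 -0.14  0.01] w -0.1
[[-0.093, -0.047, 0.995], [0.91, 0.402, 0.104], [-0.404, 0.915, 0.005]]
phi now 66.1
now vs wp0 [1.6 1.5 3.4]
92.0 [ 560.7 -100.7   48.6] [0.0009, -0.0102, 0.0, -0.0, 0.0, -0.0219]
```

View pics/ov17.png

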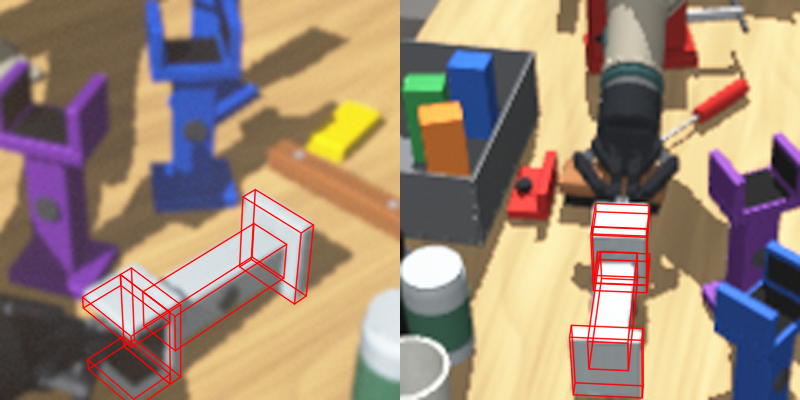

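Request:
servo_tool([
  {"dx":-0.001,"dy":-0.0045,"dz":0,"wx":0,"wy":0,"wz":0,"fingers":1},
  {"dx":-0.001,"dy":-0.0045,"dz":0,"wx":0,"wy":0,"wz":0,"fingers":1},
  {"dx":0,"dy":-0.0035,"dz":0,"wx":0,"wy":0,"wz":0,"fingers":1},
])

```text
clock: 15.35
eef_pos: [562.8, -101.0, 52.4]
tool_rot: [1.565, 0.414, 1.674]
force: [-0.3, -0.8, -0.6]
width: 0.1
```

Request:
servo_tool([
  {"dx":0,"dy":-0.0035,"dz":0,"wx":0,"wy":0,"wz":0,"fingers":1},
])

```text
clock: 15.48
eef_pos: [563.0, -102.4, 49.8]
tool_rot: [1.565, 0.415, 1.673]
force: [0.7, 0.9, 0.1]
width: 0.1
```

Request:
servo_tool([
  {"dx":0,"dy":-0.0035,"dz":0,"wx":0,"wy":0,"wz":0,"fingers":1},
])

```text
clock: 15.6
eef_pos: [563.0, -103.6, 47.1]
tool_rot: [1.565, 0.416, 1.673]
force: [-0.5, 0.2, 0.5]
width: 0.0
```

```bash
python3 look.py 18 120,200,140 110,165,140; python3 -c "
from h import *
ovl(18,np.radians(90),sc=(120,200,140),sd=(110,165,140))"
```

```text
t 15.6 q [ 0.853  1.313 -0.557  1.334 -0.361  1.325  0.811] p [ 563.  -103.6   47.1] F [-0.5  0.2  0.5] T [-1.01 -0.13 -0.05] w 0.0
[[-0.093, -0.047, 0.995], [0.91, 0.401, 0.105], [-0.404, 0.915, 0.005]]
```

View pics/ov18.png

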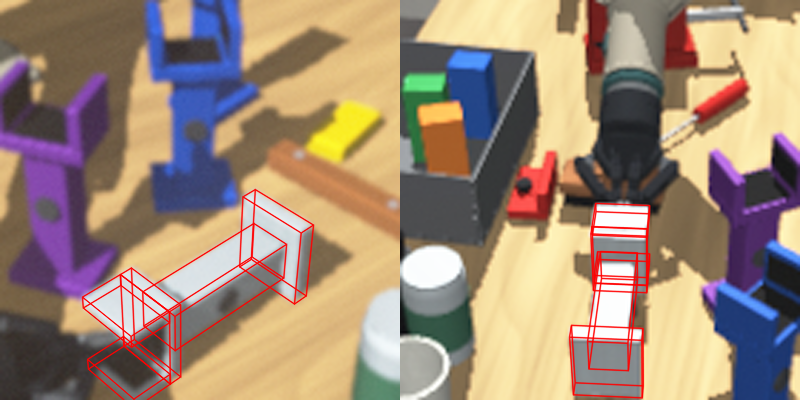

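The rest is lying down and the forces went to zero with no jump (θ=90°). It has barely moved. The fingertip is still inside the fork with 32 mm of free space ahead, so I move forward onto the fork floor and push.

Request:
servo_tool([
  {"dx":0.016,"dy":0,"dz":-0.0015,"wx":0,"wy":0,"wz":0,"fingers":1},
  {"dx":0.014,"dy":0,"dz":-0.001,"wx":0,"wy":0,"wz":0,"fingers":1},
  {"dx":0.005,"dy":0,"dz":0,"wx":0,"wy":0,"wz":0,"fingers":1},
])

```text
clock: 16.08
eef_pos: [558.0, -78.6, 36.2]
tool_rot: [1.566, 0.415, 1.675]
force: [0.1, -0.7, -0.0]
width: -0.2
```

```bash
python3 look.py 19 120,200,140 110,165,140; python3 -c "
from h import *
ovl(19,np.radians(90),(536.3,135.8,.103),sc=(120,200,140),sd=(110,165,140))"
```

```text
t 16.075 q [ 0.84   1.318 -0.564  1.387 -0.369  1.263  0.824] p [558.  -78.6  36.2] F [ 0.1 -0.7 -0. ] T [-0.99 -0.1   0.04] w -0.2
[[-0.095, -0.047, 0.994], [0.91, 0.4, 0.106], [-0.403, 0.915, 0.004]]
```

View pics/ov19.png

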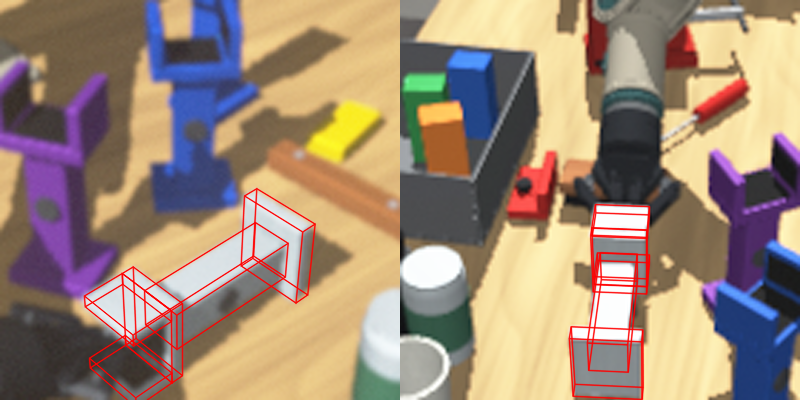

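Request:
servo_tool([
  {"dx":0.004,"dy":0.0018,"dz":0,"wx":0,"wy":0,"wz":0,"fingers":1},
  {"dx":0.006,"dy":0.0027,"dz":0,"wx":-0.01,"wy":0.03,"wz":0,"fingers":1},
  {"dx":0.01,"dy":0.0045,"dz":0,"wx":-0.01,"wy":0.03,"wz":0,"fingers":1},
  {"dx":0.012,"dy":0.0053,"dz":0,"wx":-0.015,"wy":0.03,"wz":0,"fingers":1},
  {"dx":0.012,"dy":0.0053,"dz":0,"wx":-0.015,"wy":0.03,"wz":0,"fingers":1},
])

```text
clock: 16.8
eef_pos: [555.0, -44.4, 36.2]
tool_rot: [1.565, 0.418, 1.686]
force: [0.2, -4.4, -0.9]
width: 0.1
```

```bash
python3 look.py 20 120,210,140 130,165,140; python3 -c "
from h import *
ovl(20,np.radians(90),(536.3-4,134+29,.11),sc=(120,210,140),sd=(130,165,140))"
```

```text
t 16.8 q [ 0.815  1.308 -0.578  1.449 -0.383  1.197  0.827] p [555.  -44.4  36.2] F [ 0.2 -4.4 -0.9] T [-1.21 -0.19 -0.04] w 0.1
[[-0.105, -0.052, 0.993], [0.908, 0.402, 0.117], [-0.406, 0.914, 0.005]]
```

View pics/ov20.png

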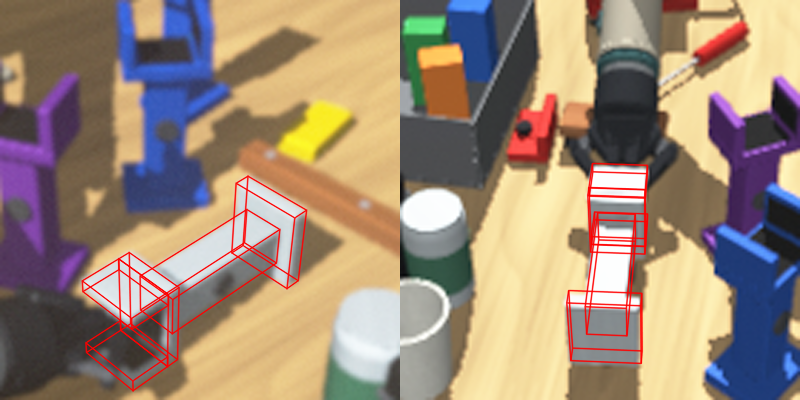

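Request:
servo_tool([
  {"dx":0.014,"dy":0.0062,"dz":0,"wx":-0.015,"wy":0.04,"wz":0,"fingers":1},
  {"dx":0.014,"dy":0.0062,"dz":0,"wx":-0.015,"wy":0.04,"wz":0,"fingers":1},
  {"dx":0.014,"dy":0.0062,"dz":0,"wx":-0.015,"wy":0.04,"wz":0,"fingers":1},
  {"dx":0.014,"dy":0.0062,"dz":0,"wx":-0.015,"wy":0.04,"wz":0,"fingers":1},
  {"dx":0.014,"dy":0.0062,"dz":0,"wx":-0.015,"wy":0.04,"wz":0,"fingers":1},
])

```text
clock: 17.52
eef_pos: [547.3, 13.4, 36.5]
tool_rot: [1.567, 0.416, 1.71]
force: [1.1, -5.8, 1.8]
width: -0.5
```

```bash
python3 look.py 21 100,220,140 160,165,140; python3 -c "
from h import *
ovl(21,np.radians(90),(526,220,.14),sc=(100,220,140),sd=(160,165,140))"
```

```text
t 17.525 q [ 0.767  1.299 -0.605  1.54  -0.407  1.096  0.831] p [547.3  13.4  36.5] F [ 1.1 -5.8  1.8] T [-1.02 -0.15 -0.07] w -0.5
[[-0.127, -0.06, 0.99], [0.906, 0.4, 0.14], [-0.405, 0.915, 0.004]]
```

View pics/ov21.png

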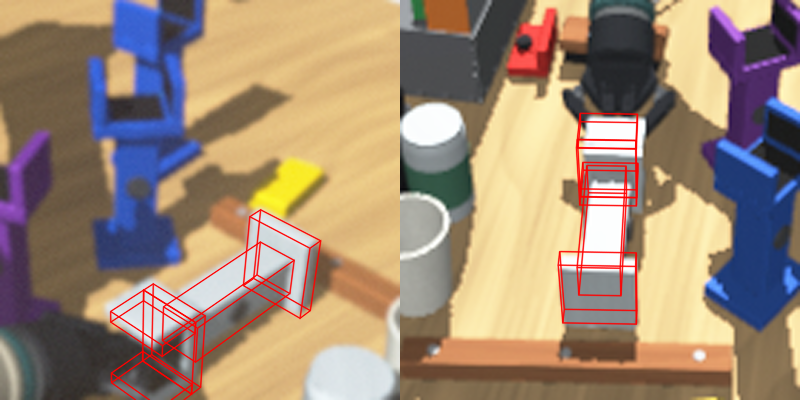

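Request:
servo_tool([
  {"dx":0.0095,"dy":0.0042,"dz":0.0023,"wx":0,"wy":0,"wz":0,"fingers":1},
  {"dx":0.0095,"dy":0.0042,"dz":0.0023,"wx":0,"wy":0,"wz":0,"fingers":1},
  {"dx":0.0095,"dy":0.0042,"dz":0.0023,"wx":0,"wy":0,"wz":0,"fingers":1},
])

```text
clock: 18.0
eef_pos: [549.3, 36.3, 36.4]
tool_rot: [1.567, 0.417, 1.709]
force: [0.8, -6.2, 2.8]
width: 0.1
```

```bash
python3 look.py 22 100,220,140 170,165,140; python3 -c "
from h import *
ovl(22,np.radians(90),(525,244,.12),sc=(100,220,140),sd=(170,165,140))"
```

```text
t 18.0 q [ 0.745  1.298 -0.618  1.567 -0.424  1.053  0.829] p [549.3  36.3  36.4] F [ 0.8 -6.2  2.8] T [-0.95 -0.09  0.12] w 0.1
[[-0.126, -0.06, 0.99], [0.906, 0.4, 0.139], [-0.405, 0.914, 0.003]]
```

View pics/ov22.png

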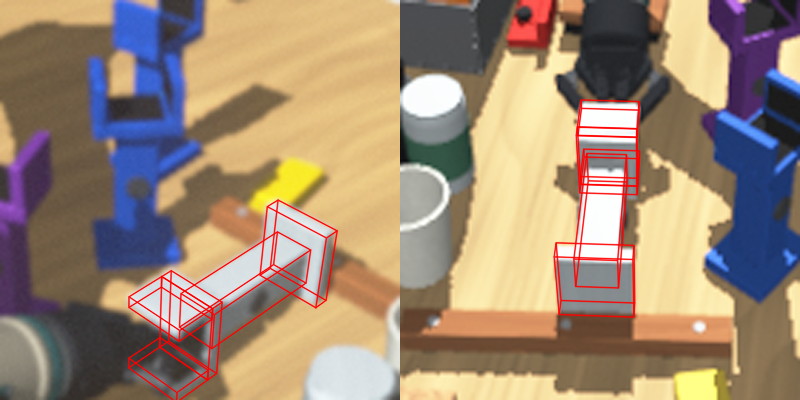

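Request:
servo_tool([
  {"dx":0.0075,"dy":0.0033,"dz":0.0015,"wx":0,"wy":0,"wz":0,"fingers":1},
  {"dx":0.0055,"dy":0.0024,"dz":0.001,"wx":0,"wy":0,"wz":0,"fingers":1},
])

```text
clock: 18.35
eef_pos: [549.7, 47.0, 36.4]
tool_rot: [1.567, 0.417, 1.709]
force: [0.3, -6.1, 2.2]
width: 0.0
```

Request:
servo_tool([
  {"dx":0.003,"dy":0.0013,"dz":0.0003,"wx":0,"wy":0,"wz":0,"fingers":1},
])

```text
clock: 18.48
eef_pos: [549.8, 47.8, 36.3]
tool_rot: [1.567, 0.418, 1.708]
force: [-1.7, -18.7, 7.9]
width: 0.4
```

Request:
servo_tool([
  {"dx":0.003,"dy":0.0013,"dz":0,"wx":0,"wy":0,"wz":0,"fingers":1},
])

```text
clock: 18.6
eef_pos: [550.0, 48.0, 36.2]
tool_rot: [1.566, 0.42, 1.706]
force: [-2.0, -26.3, 12.5]
width: 0.1
```

```bash
python3 look.py 23 100,220,140 170,165,140; python3 -c "
from h import *
ovl(23,np.radians(90),(523.5,257.5,.14),sc=(100,220,140),sd=(170,165,140))"
```

```text
t 18.6 q [ 0.735  1.296 -0.624  1.583 -0.433  1.026  0.829] p [550.   48.   36.2] F [ -2.  -26.3  12.5] T [-0.53  0.37  1.08] w 0.1
[[-0.123, -0.06, 0.991], [0.905, 0.404, 0.137], [-0.408, 0.913, 0.004]]
```

View pics/ov23.png

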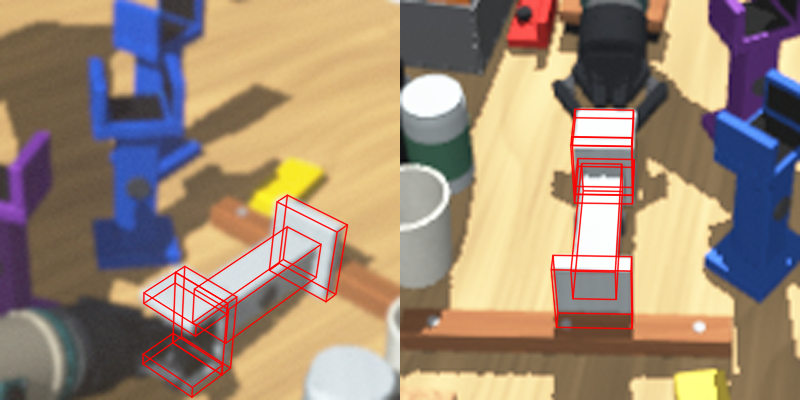

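```bash
python3 -c "
from h import *
a=cv2.imread('pics/scene23.png')[155:215,300:360]; b=cv2.imread('pics/side23.png')[250:300,205:265]
cv2.imwrite('pics/z23.png',np.hstack([cv2.resize(a,(400,400),interpolation=2),cv2.resize(b,(400,333),interpolation=2)[:333] if 0 else cv2.copyMakeBorder(cv2.resize(b,(400,333),interpolation=2),0,67,0,0,0)]))
"
```

```text
(no output)
```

View pics/z23.png

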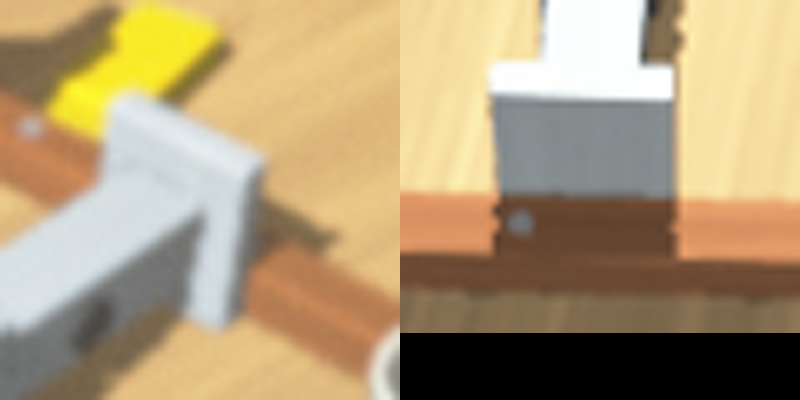

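Request:
servo_tool([
  {"dx":-0.004,"dy":0,"dz":0,"wx":0,"wy":0,"wz":0,"fingers":1},
  {"dx":-0.006,"dy":0,"dz":0,"wx":0,"wy":0,"wz":0,"fingers":1},
  {"dx":-0.012,"dy":0,"dz":0,"wx":0,"wy":0,"wz":0,"fingers":1},
  {"dx":-0.03,"dy":0,"dz":0,"wx":0,"wy":0,"wz":0,"fingers":1},
  {"dx":-0.05,"dy":0,"dz":0,"wx":0,"wy":0,"wz":0,"fingers":1},
])

```text
clock: 19.32
eef_pos: [558.0, -15.9, 68.0]
tool_rot: [1.568, 0.414, 1.713]
force: [1.0, -0.4, 0.5]
width: 0.4
```

Request:
servo_tool([
  {"dx":-0.05,"dy":0.02,"dz":0,"wx":0,"wy":0,"wz":0,"fingers":1},
  {"dx":-0.04,"dy":0.05,"dz":0,"wx":0,"wy":0,"wz":0,"fingers":1},
  {"dx":-0.02,"dy":0.06,"dz":0,"wx":0,"wy":0,"wz":0,"fingers":1},
  {"dx":-0.01,"dy":0.03,"dz":0,"wx":0,"wy":0,"wz":0,"fingers":1},
  {"dx":0,"dy":0,"dz":0,"wx":0,"wy":0,"wz":0,"fingers":1},
])

```text
clock: 19.95
eef_pos: [563.2, -50.0, 214.7]
tool_rot: [1.565, 0.418, 1.71]
force: [0.1, -0.3, -0.5]
width: -0.0
```

```bash
python3 look.py 24 100,220,140 170,165,140; python3 -c "
from h import *
a=cv2.imread('pics/scene24.png')[155:215,300:360]; b=cv2.imread('pics/side24.png')[250:300,205:265]
cv2.imwrite('pics/z24.png',np.hstack([cv2.resize(a,(400,400),interpolation=2),cv2.copyMakeBorder(cv2.resize(b,(400,333),interpolation=2),0,67,0,0,0)]))
ovl(24,np.radians(90),(523.5,256.5,.14),sc=(100,220,140),sd=(170,165,140))
for n in ['scene','side']:
    ctrl.get_image(n); ci=ctrl.camera_info(n)
    for l in ['cup','can','wax','brush','guide','cork','driver','batten']:
        r=ctrl.mark_of(l,n); print(n,l,[(round(d['conf'],2),onz(ci,d['point']).round()[:2].tolist()) for d in r[:2]])
"
```

```text
t 19.95 q [ 0.83   1.06  -0.636  1.453 -0.448  1.376  0.682] p [563.2 -50.  214.7] F [ 0.1 -0.3 -0.5] T [-1.04 -0.16  0.01] w -0.0
[[-0.127, -0.062, 0.99], [0.905, 0.401, 0.141], [-0.406, 0.914, 0.006]]
scene cup [(0.56, [701.0, 166.0])]
scene can [(0.98, [725.0, 52.0])]
scene wax [(0.81, [403.0, 303.0])]
scene brush [(0.79, [589.0, -229.0])]
scene guide [(0.68, [691.0, -206.0]), (0.44, [511.0, -409.0])]
scene cork [(0.64, [647.0, 357.0])]
scene driver [(0.72, [514.0, -408.0])]
scene batten [(0.67, [554.0, 233.0])]
side cup [(0.68, [715.0, 178.0])]
side can [(0.61, [724.0, 70.0])]
side wax [(0.57, [420.0, 305.0]), (0.47, [659.0, 356.0])]
side brush [(0.97, [595.0, -231.0])]
side guide [(0.81, [709.0, -225.0])]
side cork [(0.94, [652.0, 355.0])]
side driver [(0.66, [510.0, -389.0])]
side batten [(0.96, [548.0, 232.0])]
```

View pics/ov24.png

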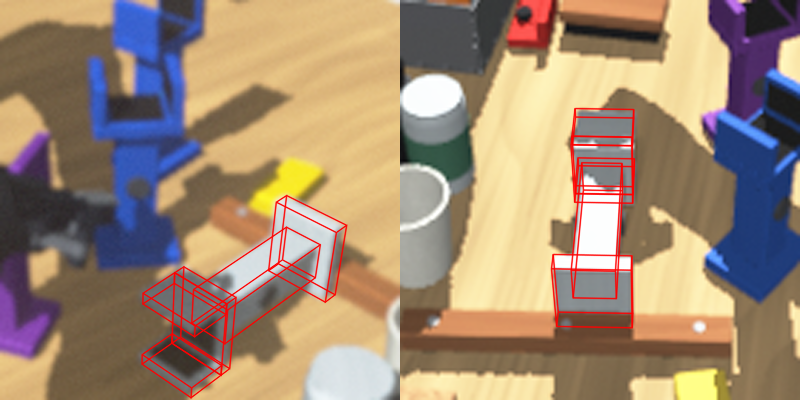

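View pics/z24.png

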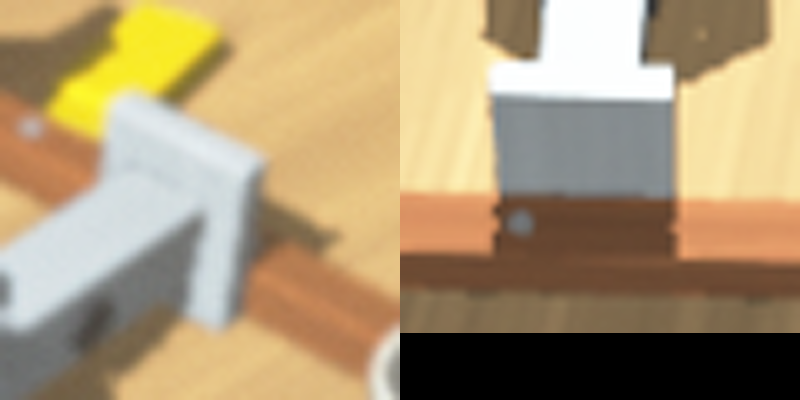

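View pics/scene24.png

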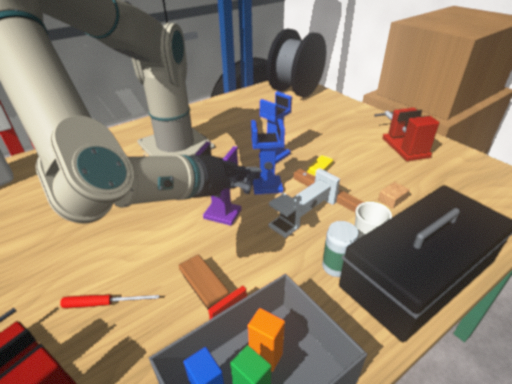

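```bash
python3 -c "
from h import *
show(); print(ctrl.finish_job())"
```

```text
t 20.95 q [ 0.83   1.062 -0.635  1.453 -0.448  1.376  0.682] p [563.  -50.5 213.5] F [1.  0.  0.5] T [-0.9  -0.1   0.01] w 0.1
[[-0.127, -0.06, 0.99], [0.906, 0.4, 0.14], [-0.405, 0.915, 0.004]]
the job is handed in; nothing more can be done
None
```

The grey rest is lying on its side with the underside of its foot against the batten. I handed the job in at 20.95 s on the robot's clock.

**What I did**
- **Tipping:** I tipped the rest by pushing the -y prong with the closed fingers inside the fork. The weight went over to the +y prong at about 29°.
- **Lowering:** The finger carried it down in steps of about 2 to 3° until it lay flat. The forces faded to zero without a jump.
- **Pushing back:** I pushed on the fork floor for about 125 mm with 4 to 6 N, until it stopped hard against the batten. I then backed the finger out and clear.

**Last checks**
- **Flush:** In the side view the foot edge and the batten edge are parallel (slope about 0.028 each), with no visible gap. A model overlay at the batten's angle agrees to about 1–2 mm.
- **Everything else:** The other objects are where they started, within the detection scatter of about 10–20 mm. The force on the tool is about zero.

**What did not go to plan**
- **At the balance point:** I thought the rest had passed balance, but it leaned back a few degrees onto the finger.
- **Hard press in the fork:** Feeding the finger deeper then pressed it against the fork with up to about 38 N in total. I backed off and finished the handover.
- **At the batten:** The final push peaked at about 29 N in total.
- **Handover gap:** Between the two prongs the rest swung freely for a few degrees, near balance, before the finger caught it.

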